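# Clamp the grinding disc with the ring nut

### The arm

A 7-joint arm with a two-finger parallel gripper is mounted at the origin on the work surface. World frame = base frame: x ahead of the robot, y to its left, z up, the work surface at z = 0. Lengths are in m, angles in degrees, forces in N, time in s.
With the tool pointing down it reaches from about 0.425 to 0.875 m from the base axis. Payload 4.7 kg.
Tool frame: the origin (TCP) lies midway between the tips of the shut fingers; the grasp point (between the pads) lies 19 mm behind it; y points along the fingers, x is the direction in which the jaws open and shut, and the axes are right-handed (so a half turn about y gives the same grasp; the last joint's range is limited). The gripper opens to 87 mm and grips with 3 to 60 N. Pads are 19 mm wide; open, the fingers measure 117 mm over their backs; the gripper's body (75 mm by 190 mm) begins 51 mm behind the grasp point.
Start: joints at [-63.707, 18.392, -4.016, 83.108, 1.295, 78.541, -3.26], TCP at [0.28, 0.587, 0.185] pointing down, gripper open.
Joint ranges: [-163.93, 163.93], [-17.29, 119.83], [-79.2, 71.16], [3.27, 140.29], [-89.18, 269.18], [5.43, 117.66], [-154.24, 154.24]. Speed limits (degrees/s): [147.25, 147.25, 180, 180, 180, 180, 180].

### API

Orientations are given as [roll, pitch, yaw] about the fixed x, y, z axes, in that order (R = Rz(yaw) Ry(pitch) Rx(roll)).
In Python, from cell import env gives the robot as it stands.
- The arm moves only by the tool carry_out, never from a script. Its argument "targets" is a list of rows, each a list of 2 entries, a list of its own where there are three numbers: the shift along the tool's x, y, z in mm, then the turn, a rotation vector about the tool's x, y, z in degrees. A call has 1 to 12 rows; each row shifts and turns the commanded pose from where the row before left it, along the tool's axes as they then stand; what a row does not reach is not made up. A row lasts 1/10 s, in which the tool goes at most 50 mm and 8.59 degrees, less where a joint would pass 70% of its speed; a pose out of reach is approached as far as the arm can. A call with a gripper value outside its range is refused whole. "jaw" is the opening, from 0 (shut) to 1 (fully open), set as the call begins (left out, the last holds). The fingers move at their own pace and stop on an object; "squeeze" is the grip in N (left out, the last holds). Time passes only in rows, so rows that do not move let the fingers close. It gives the time, the measured TCP pose, the force and the opening at its end, in the units of the state.
- env.get_obs(): the state, without advancing time (a new reading comes with each control period).
- env.read_camera(name): name is "side" or "top"; returns the picture (384x512x3 uint8, red, green, blue); there is no depth.
- env.get_calibration(name): a dict with "fx", "fy", "cx", "cy" (pixels), "D" ([k1, k2, p1, p2, k3] as OpenCV has them; the pictures are not rectified), "R" (3x3) and "t" (3): a world point X has camera coordinates R X + t. Camera axes: x right, y down, z forward; pixel columns grow to the right and rows downward; lengths in m; the calibration is good to about 2 mm. A picture is of the moment at which its call begins. get_calibration takes no time and is no camera call.
- env.sign_off(): hands the job in, once; it reports no verdict.
Trained networks look in the newest picture that a camera, given by its name, has taken for a name from the list of things; names that differ only in an ending like _2 or _b are one class to them, and where a whole thing is asked for, a point or a joint stands for the part that bears it (a point fixed in the world has none). Each returns a list of dicts, best first, with "p" (0 to 1); they miss things now and then, are a little off and sometimes report something else, mostly with a low value. They report only what shows in the picture. A call takes as long as a camera call. They do not tell look-alikes from the thing itself.
- env.outline_of(camera, label): "mask" (384x512 bool, what is visible of it) and "xy" ([column, row] in pixels, amid what is visible of it).
The state is a dict: "time_s": time; "qpos": joint angles; "joint_velocities": joint speeds; "effort": joint torques, N m; "tool_pos": TCP position; "tool_rot": TCP orientation; "force": force on the tool from outside, world axes, zero at the start; "wrist_torque": the same for the moment, N m; "grip_width": finger opening in m.
Only numpy, scipy, OpenCV 4.12 (cv2) and the standard library are available. Lean on these libraries where they do the work, as an engineer would, in place of code of your own. Each camera call takes 0.05 s, during which the arm holds its last target.

### The job

Take the steel bar from its wooden stand and use it in the holes of the grinder's ring nut to screw the nut down, moving the bar from hole to hole since the guard stops its swing, until the loose grinding disc is held snugly. Tighten gently, by feel: forcing the nut warps the disc. Then put the bar back upright in its stand, leave the nut tight, and do not disturb the other things on the bench.

Things in the scene. Friction and masses are not known exactly. Their poses are not given: they have to be found in the camera images.
- grinder: Green bench grinder with an upright spindle, fixed to the bench: housing 200 x 200 x 60 mm high, spindle 20 mm thick, its top 124.5 mm above the bench. Origin on the spindle's axis at bench level; its x axis points from the open side towards the grey half-round guard, z up.
- guard_edge (a point): Middle of the straight front edge of the guard's flat top, 130 mm above the bench (the top is 4 mm thick), 4 mm to the open side (-x) of the spindle's axis; the edge runs along the grinder's y. Beyond it the nut is covered. A bar standing in a hole can swing only some 70 degrees either side of the grinder's -x direction before it strikes this edge.
- nut: Round steel ring nut on the spindle, 90 mm across, 24 mm high. Origin on its axis at the middle of the underside, z up. Right-hand thread: it sinks 8 mm per full turn clockwise seen from above; at the start it is between 0.4 and 0.75 of a turn short of touching the disc. Its holes: see nut_hole.
- nut_hole (a point): Centre of the mouth of one of the nut's 8 alike round holes, 45 degrees apart in its top face, 34 mm from its axis, 13 mm wide, 16 mm deep, blind. It turns with the nut. Running free the nut needs about 2.5 N sideways push by a bar in a hole; once it bears on the disc this climbs about 1 N for every 2 degrees. Stop at about 10 N: that is snug, 14 N is too much. It stays where it is left.
- disc: Loose dark steel grinding disc lying flat on the spindle's flange under the nut, 125 mm across, 8 mm thick, 0.75 kg, with a 24 mm bore around the 20 mm spindle. Origin at the centre of its underside, z up. The height of the flange differs from one start to another.
- stand: Wooden block 70 x 70 x 50 mm high, fixed on the bench, with one upright round hole in the middle of its top, 12.5 mm wide and 36 mm deep (floor 14 mm above the bench). Origin at the centre of its underside.
- bar_mid (a point): The steel bar's middle, half-way along its length. The bar is 120 mm long, 0.15 kg, round: a 10 mm thick shank over the lower 40 mm, tapered at the foot's last 4 mm, and above it a 16 mm thick handle over the other 80 mm. z points along it from foot to handle. At the start it stands upright in the stand with its foot on the hole's floor, so this point is 74 mm above the bench.
- oil: Grey plastic bottle with a black cap, 48 mm across, 130 mm high, standing; origin at the centre of its underside. A bystander.
- spare: Spare steel grinding disc lying flat on the bench, 125 mm across, 8 mm thick; origin at the centre of its underside. A bystander.
- wrench: Steel wrench, 190 mm long, lying on the bench along its x axis; origin near its middle. A bystander.
Not all that is in view belongs to the job. Of the things that look like the stand, take the one that is nearest to the robot's base at the start.

How it is judged (in metres and radians):
On the way, in this order (a step that is already met when the one before it is completed fails the run):
1. the bar stands in a hole of the ring nut (z of bar_mid in the frame of nut below 0.077 m and horizontal distance between bar_mid and nut between 0.02 and 0.048 m), for 0.1 s.
2. the nut bears firmly on the disc (contact force between nut and disc above 9 N), for 0.2 s.
At the end, for the whole second after the job is handed in: The nut presses on the disc with more than 9 N, and the bar is released and at rest upright in the stand: its middle within 10 mm of the stand's centre line and under 80 mm high, tilted less than 0.15 rad (contact force between nut and disc above 9 N and horizontal distance between bar_mid and stand below 0.01 m and height (world z) of bar_mid below 0.08 m and angle between bar_mid's own z axis and vertical below 0.15 rad and linear speed of bar below 0.02 m/s); the robot touches nothing.
It fails at once if the nut is overtightened: it presses on the disc with more than 28 N (contact force between nut and disc above 28 N).
It fails at once if the bar is forced against the nut with more than 30 N (contact force between bar and nut above 30 N).
It fails at once if a bystander is moved by more than 20 mm (distance of any of oil, spare, wrench from where it was at the start of the episode above 0.02 m).
It also fails if it takes over 72 s, if anything falls off the work surface, if the arm or the gripper's body presses on something with over 40 N, if the wrist force passes 120 N, or if a joint passes its speed limit or range.

## Working session

There is one attempt and no reset: what is moved stays moved. The work goes in short steps, Python scripts to look and compute and a tool call to move; the robot and the scene stay as the last step left them, time stands still between calls to the robot, and variables do not carry over. Pictures are saved under pics/ and viewed, and the job is handed in when it is done.

Besides the shell and the picture viewer there is one more tool, called after "Call:" as name([rows], argument=value, ...), one row to a line, values as JSON. carry_out: Moves the arm, as the interface text tells. Its arguments: {"type":"object","properties":{"targets":{"type":"array","items":{"type":"array"}},"jaw":{"type":"number"},"squeeze":{"type":"number"}},"required":["targets"]}

```bash
mkdir -p pics; ls; cat > h.py <<'E'
import numpy as np, cv2
from cell import env
from scipy.spatial.transform import Rotation as Ro
def save(cam,fn):
    im=env.read_camera(cam); cv2.imwrite('pics/'+fn,cv2.cvtColor(im,cv2.COLOR_RGB2BGR)); return im
def K(c): return np.array([[c['fx'],0,c['cx']],[0,c['fy'],c['cy']],[0,0,1.]])
def ray(cam,uv):
    c=env.get_calibration(cam); p=cv2.undistortPoints(np.array([[uv]],float),K(c),np.array(c['D'],float))[0,0]
    R=np.array(c['R']);t=np.array(c['t']); return -R.T@t, R.T@np.array([p[0],p[1],1.])
def atz(cam,uv,z):
    o,d=ray(cam,uv); return o+d*(z-o[2])/d[2]
def proj(cam,X):
    c=env.get_calibration(cam); X=np.atleast_2d(np.array(X,float))
    return cv2.projectPoints(X,cv2.Rodrigues(np.array(c['R']))[0],np.array(c['t'],float),K(c),np.array(c['D'],float))[0][:,0]
def tri(uv1,uv2):
    o1,d1=ray('top',uv1);o2,d2=ray('side',uv2);A=np.c_[d1,-d2]
    s=np.linalg.lstsq(A,o2-o1,rcond=None)[0];a=o1+s[0]*d1;b=o2+s[1]*d2
    return (a+b)/2,np.linalg.norm(a-b)
E
python3 - <<'E'
from h import *
np.set_printoptions(precision=4,suppress=True)
for c in('top','side'):
    save(c,c+'0.png'); k=env.get_calibration(c); print(c,-np.array(k['R']).T@np.array(k['t']),np.array(k['R']),k['fx'])
    for n in ['stand','bar_mid','nut','grinder','nut_hole','disc','oil','spare','wrench','guard_edge']:
        try:
            for r in env.outline_of(c,n): print(n,r['p'],r['xy'],r['mask'].sum())
        except Exception as e: print(n,e)
print(env.get_obs())
E
```

```text
pics
top [0.4252 0.03   1.4325] [[-0.     -0.9999  0.0143]
 [-0.9903 -0.002  -0.1388]
 [ 0.1388 -0.0142 -0.9902]] 449.3956447626856
stand 0.98 [192.3, 222.8] 494
stand 0.86 [159.2, 151.1] 624
stand 0.81 [186.7, 184.0] 595
bar_mid 0.52 [187.8, 224.1] 49
nut 0.7 [304.4, 226.3] 330
grinder 0.76 [298.4, 223.1] 3975
nut_hole 0.9 [300.7, 226.9] 340
nut_hole 0.39 [234.9, 139.7] 263
disc 0.57 [293.1, 233.2] 267
oil 0.58 [132.4, 201.9] 258
spare 0.97 [383.3, 257.0] 1172
wrench 0.59 [233.0, 138.0] 396
guard_edge 0.7 [301.2, 224.2] 4006
side [ 0.0333 -0.8358  0.6704] [[ 0.8274 -0.5616  0.0066]
 [-0.2633 -0.3982 -0.8787]
 [ 0.4961  0.7253 -0.4774]] 421.4041122376856
stand 0.8 [236.7, 177.3] 439
stand 0.74 [227.5, 192.2] 477
stand 0.6 [194.0, 204.0] 609
stand 0.25 [255.4, 260.8] 6121
bar_mid 0.59 [189.5, 190.8] 123
nut 0.89 [246.0, 236.2] 470
nut 0.3 [258.5, 260.0] 6150
grinder 0.61 [253.8, 257.7] 6013
nut_hole 0.9 [245.9, 240.2] 484
disc 0.7 [244.4, 249.3] 447
oil 0.89 [183.3, 175.5] 394
spare 0.9 [272.7, 363.6] 2503
wrench 0.51 [291.2, 207.7] 168
wrench 0.23 [249.3, 238.9] 464
guard_edge 0.95 [252.6, 262.8] 6037
guard_edge 0.37 [248.3, 237.5] 462
{'time_s': 1.1, 'qpos': array([-63.7064,  18.3913,  -4.0169,  83.1066,   1.2954,  78.5427,
        -3.2591]), 'joint_velocities': array([-0.0063, -0.1079, -0.0722,  0.0205, -0.0319,  0.1045, -0.0524]), 'effort': array([ -0.    , -49.1111,  -0.403 , -31.2766,  -0.0637,   0.0337,
         0.    ]), 'tool_pos': array([0.2797, 0.5868, 0.1854]), 'tool_rot': array([-90.0029,  -0.0045,  64.5169]), 'force': array([ 0.5177,  0.6687, -0.4268]), 'wrist_torque': array([-0.0156,  0.01  , -0.0539]), 'grip_width': 0.08707953605679344}
```

```bash
python3 - <<'E'
import cv2
t=cv2.imread('pics/top0.png');s=cv2.imread('pics/side0.png')
cv2.imwrite('pics/a.png',cv2.resize(t[110:290,110:410],None,fx=2.6,fy=2.6,interpolation=2))
cv2.imwrite('pics/b.png',cv2.resize(s[130:330,150:400],None,fx=3,fy=3,interpolation=2))
E
```

```text
(no output)
```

View pics/a.png

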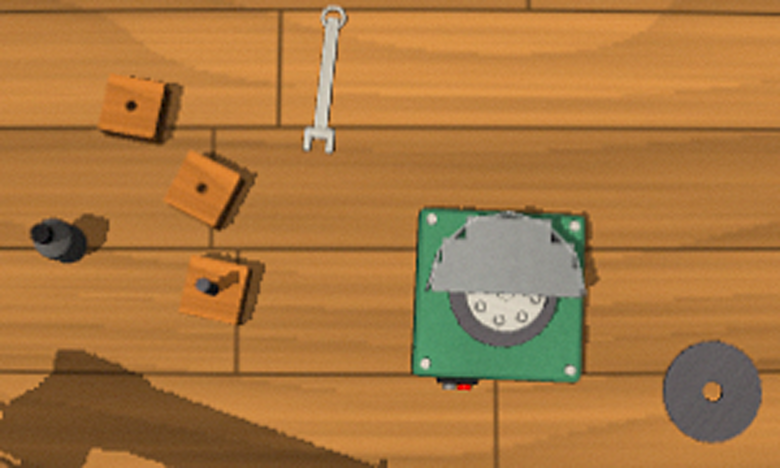

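View pics/b.png

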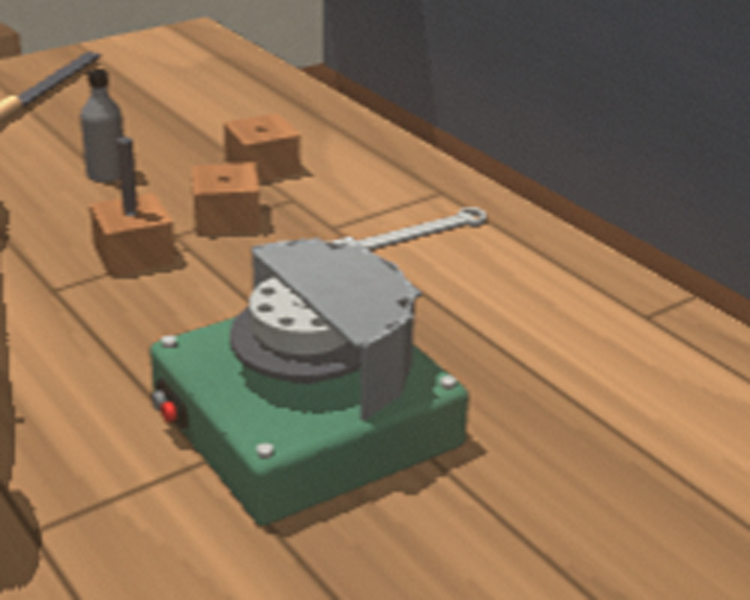

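View pics/top0.png

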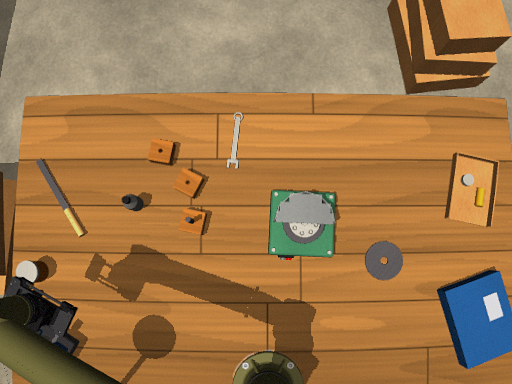

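```bash
python3 - <<'E'
from h import *
np.set_printoptions(precision=4,suppress=True)
A=lambda p:(p[0]/2.6+110-.3,p[1]/2.6+110-.3)
B=lambda p:(p[0]/3+150-.33,p[1]/3+130-.33)
for p in [(418,207),(587,214),(580,383),(413,374)]: print('hous',atz('top',A(p),.06))
for p in [(152,350),(262,525)]: print('housS',atz('side',B(p),.06))
for p in [(195,255),(252,267),(240,324),(180,313)]: print('st top',atz('top',A(p),.05))
for p in [(92,207),(150,194),(170,220),(104,236)]: print('st side',atz('side',B(p),.05))
print('bar',tri(A((206,287)),B((124,140))))
o=cv2.imread('pics/top0.png');s=cv2.imread('pics/side0.png')
cv2.imwrite('pics/c.png',cv2.resize(o[185:265,260:345],None,fx=7,fy=7,interpolation=cv2.INTER_CUBIC))
cv2.imwrite('pics/d.png',cv2.resize(s[205:265,220:300],None,fx=9,fy=9,interpolation=cv2.INTER_CUBIC))
cv2.imwrite('pics/e.png',cv2.resize(s[165:230,170:245],None,fx=8,fy=8,interpolation=cv2.INTER_CUBIC))
E
```

```text
hous [ 0.6131 -0.0081  0.06  ]
hous [ 0.605  -0.2097  0.06  ]
hous [ 0.4051 -0.1978  0.06  ]
hous [ 0.4164 -0.0019  0.06  ]
housS [ 0.4123 -0.019   0.06  ]
housS [ 0.3775 -0.2537  0.06  ]
st top [0.5562 0.2573 0.05  ]
st top [0.5421 0.1889 0.05  ]
st top [0.4745 0.2021 0.05  ]
st top [0.4871 0.2738 0.05  ]
st side [0.4871 0.2635 0.05  ]
st side [0.5509 0.2567 0.05  ]
st side [0.5414 0.1937 0.05  ]
st side [0.4708 0.2003 0.05  ]
bar (array([0.5132, 0.2302, 0.1331]), np.float64(0.0013907549717963855))
```

View pics/c.png

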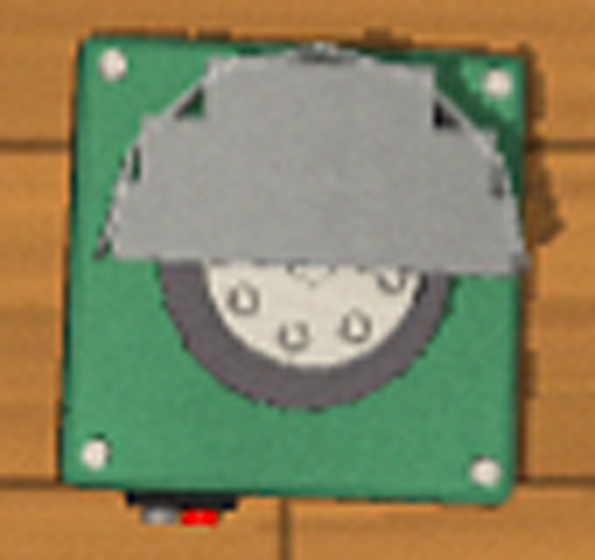

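View pics/d.png

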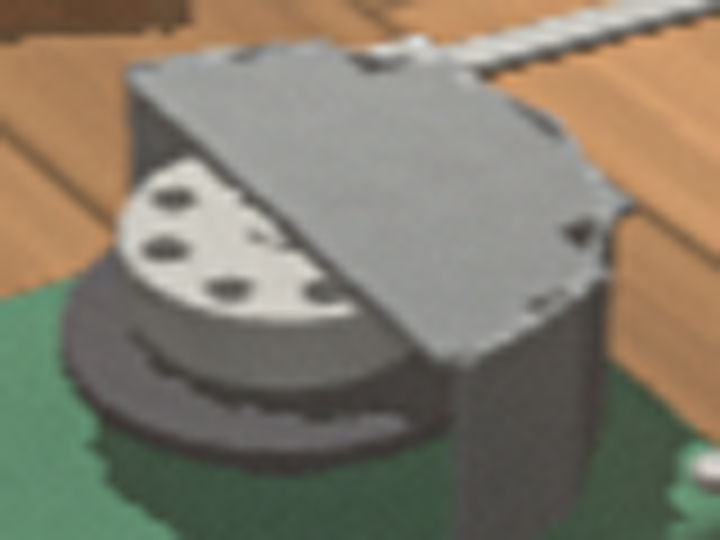

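View pics/e.png

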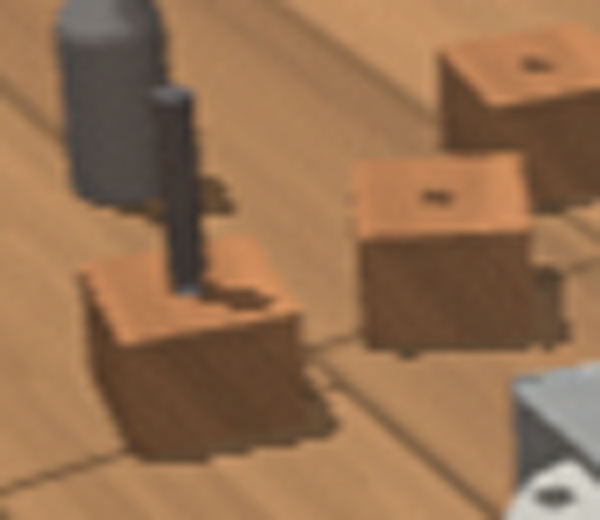

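```bash
cat > fit.py <<'E'
from h import *
from scipy.optimize import least_squares
np.set_printoptions(precision=4,suppress=True)
C=lambda L:np.array(L)/7.+[260,185]-.43
D=lambda L:np.array(L)/9.+[220,205]-.44
for a,b in zip(C([(243,299),(293,335),(354,326),(391,276)]),D([(173,198),(165,249),(229,289),(325,291)])): print(tri(a,b))
th=C([(243,299),(293,335),(354,326),(391,276)]);sh=D([(173,198),(165,249),(229,289),(325,291)])
def holes(p): 
    a=p[3]+np.arange(4)*np.pi/4
    return np.c_[p[0]+.034*np.cos(a),p[1]+.034*np.sin(a),np.full(4,p[2])]
# p: cx cy ztop phase, image offsets of each camera (small prior)
def res(p):
    H=holes(p)
    return np.r_[(proj('top',H)+p[4:6]-th).ravel(),(proj('side',H)+p[6:8]-sh).ravel(),p[4:8]/.7]
best=min((least_squares(res,[.51,-.105,.115,ph,0,0,0,0]) for ph in np.linspace(1.5,4.5,7)),key=lambda r:r.cost)
print(best.x,best.cost,best.fun)
a=np.degrees(best.x[3])+np.arange(8)*45; print('hole angles',a%360)
b=np.mean([atz('top',p,.06)for p in C([(113,65),(498,83),(485,472),(95,454)])],0);print('bolts',b)
P=[atz('top',p,.06)for p in C([(113,65),(498,83),(485,472),(95,454)])];d=(P[0]+P[1]-P[2]-P[3]);print('yaw',np.degrees(np.arctan2(d[1],d[0])))
print('corn',np.mean([atz('top',p,.06)for p in C([(80,38),(524,48),(512,500),(63,484)])],0))
g=[atz('top',p,.13)for p in C([(110,255),(522,272)])];print('guard',g)
for e in(205,420):print('nutedge',atz('top',C([(e,300)])[0],best.x[2]))
print('nutbot',atz('top',C([(312,367)])[0],best.x[2]),'disc bot',atz('top',C([(307,408)])[0],.085))
E
python3 fit.py
```

```text
(array([ 0.493 , -0.0758,  0.1207]), np.float64(5.766665369985367e-05))
(array([ 0.4778, -0.0965,  0.1205]), np.float64(0.0002556342866875358))
(array([ 0.4817, -0.1222,  0.1203]), np.float64(4.4216846085627705e-05))
(array([ 0.5022, -0.1378,  0.1208]), np.float64(0.0006566832585515715))
[ 0.5106 -0.1048  0.1205  2.1105  0.0167 -0.0226 -0.0223  0.0009] 0.033455910992697395 [-0.0367 -0.0849 -0.0004  0.0749  0.0504  0.0345 -0.0474  0.0216 -0.01
  0.0033 -0.0295  0.0073 -0.0896 -0.0512  0.1746  0.0388  0.0238 -0.0323
 -0.0318  0.0013]
hole angles [120.9202 165.9202 210.9202 255.9202 300.9202 345.9202  30.9202  75.9202]
bolts [ 0.5099 -0.1051  0.06  ]
yaw -2.833521978484407
corn [ 0.5105 -0.104   0.06  ]
guard [array([ 0.5107, -0.0199,  0.13  ]), array([ 0.5035, -0.1917,  0.13  ])]
nutedge [ 0.4926 -0.0599  0.1205]
nutedge [ 0.4924 -0.1501  0.1205]
nutbot [ 0.4646 -0.1044  0.1205] disc bot [ 0.4482 -0.1058  0.085 ]
```

Call:
carry_out([
  [[0,0,0],[0,-8.5,0]],
  [[0,0,0],[0,-8.5,0]],
  [[0,0,0],[0,-8.5,0]],
  [[-36,1.5,-23.4],[0,0,0]],
  [[-36,1.5,-23.4],[0,0,0]],
  [[-36,1.5,-23.4],[0,0,0]],
  [[-36,1.5,-23.4],[0,0,0]],
  [[-36,1.5,-23.4],[0,0,0]],
  [[-36,1.5,-23.4],[0,0,0]],
  [[-36,1.5,-23.4],[0,0,0]],
  [[-36,1.5,-23.4],[0,0,0]],
  [[-36,1.5,-23.4],[0,0,0]],
], jaw=1, squeeze=50)

```text
time_s: 2.3
tool_pos: [0.4912, 0.2613, 0.1722]
tool_rot: [-90.0, -0.0, 90.0]
force: [0.2, 0.5, -0.7]
grip_width: 0.0872
```

Call:
carry_out([
  [[-31,0,-22.5],[0,0,0]],
  [[0,28,0],[0,0,0]],
  [[0,28,0],[0,0,0]],
  [[0,28,0],[0,0,0]],
  [[0,30,0],[0,0,0]],
  [[0,0,0],[0,0,0]],
])

```text
time_s: 2.9
tool_pos: [0.5096, 0.2302, 0.0538]
tool_rot: [-89.6, 0.2, 90.0]
force: [-1.4, -0.1, -0.8]
grip_width: 0.0871
```

Call:
carry_out([
  [[0,0,0],[0,0,0]],
  [[0,0,0],[0,0,0]],
  [[0,0,0],[0,0,0]],
  [[0,0,0],[0,0,0]],
  [[0,0,0],[0,0,0]],
  [[0,0,0],[0,0,0]],
  [[0,0,0],[0,0,0]],
], jaw=0, squeeze=10)

```text
time_s: 3.6
tool_pos: [0.513, 0.2319, 0.058]
tool_rot: [-90.0, -0.0, 90.0]
force: [0.5, -0.5, 0.2]
grip_width: 0.039
```

```bash
python3 - <<'E'
from h import *
print({k:v for k,v in env.get_obs().items() if k in('time_s','tool_pos','tool_rot','force','wrist_torque','grip_width')})
t=save('top','t1.png');s=save('side','s1.png')
o=np.hstack([cv2.resize(t[170:260,150:240],(400,400),interpolation=2),cv2.resize(s[150:240,150:240],(400,400),interpolation=2)])
cv2.imwrite('pics/f.png',o[...,::-1])
E
```

```text
{'time_s': 3.6, 'tool_pos': array([0.51297264, 0.23185929, 0.05801526]), 'tool_rot': array([-9.00141657e+01, -8.22734712e-03,  9.00163361e+01]), 'force': array([ 0.54846952, -0.53441872,  0.22586637]), 'wrist_torque': array([ 0.06077781, -0.02617546,  0.0276283 ]), 'grip_width': 0.03898301077526243}
```

View pics/f.png

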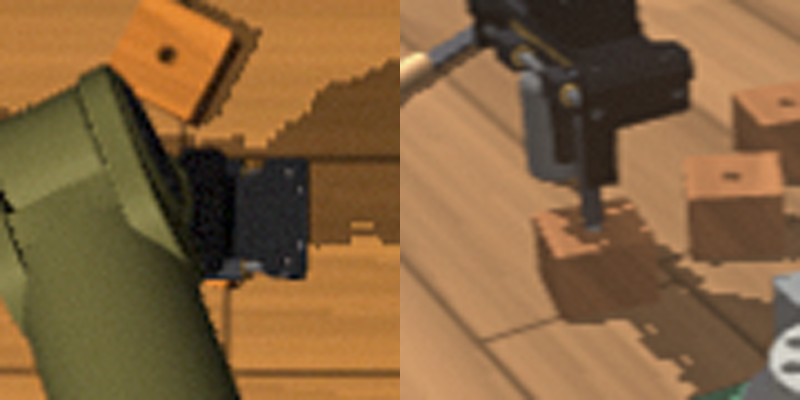

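Call:
carry_out([
  [[-2,0,-0.5],[0,0,0]],
  [[0,0,0],[0,0,0]],
  [[0,0,0],[0,0,0]],
  [[0,0,0],[0,0,0]],
  [[0,0,0],[0,0,0]],
  [[0,0,0],[0,0,0]],
])

```text
time_s: 4.3
tool_pos: [0.5133, 0.2307, 0.0579]
tool_rot: [-90.0, -0.1, 90.0]
force: [0.5, 4.2, -1.6]
grip_width: 0.0164
```

Call:
carry_out([
  [[1,0,0],[0,0,0]],
  [[0,0,0],[0,0,0]],
  [[0,0,0],[0,0,0]],
])

```text
time_s: 4.6
tool_pos: [0.5134, 0.231, 0.0579]
tool_rot: [-90.0, -0.0, 90.0]
force: [0.5, 4.6, -1.1]
grip_width: 0.0163
```

Call:
carry_out([
  [[1,0,0],[0,0,0]],
  [[0,0,0],[0,0,0]],
  [[0,0,0],[0,0,0]],
], squeeze=50)

```text
time_s: 4.9
tool_pos: [0.5134, 0.2321, 0.0579]
tool_rot: [-90.0, -0.0, 90.0]
force: [-0.1, 4.2, -1.7]
grip_width: 0.0148
```

Call:
carry_out([
  [[0,-5,0],[0,0,0]],
  [[0,-5,0],[0,0,0]],
  [[0,0,0],[0,0,0]],
  [[0,0,0],[0,0,0]],
])

```text
time_s: 5.3
tool_pos: [0.5136, 0.2318, 0.0684]
tool_rot: [-90.0, -0.0, 90.0]
force: [-0.8, 3.4, 0.6]
grip_width: 0.0149
```

Call:
carry_out([
  [[0,-10,0],[0,0,0]],
  [[0,-20,0],[0,0,0]],
  [[0,-20,0],[0,0,0]],
  [[0,0,0],[0,0,0]],
  [[0,0,0],[0,0,0]],
  [[0,0,0],[0,0,0]],
])

```text
time_s: 5.9
tool_pos: [0.5125, 0.2305, 0.1165]
tool_rot: [-89.9, 0.1, 90.0]
force: [-1.4, -0.2, -2.5]
grip_width: 0.0147
```

```bash
python3 - <<'E'
from h import *
print({k:v for k,v in env.get_obs().items() if k in('time_s','tool_pos','tool_rot','force','wrist_torque','grip_width')})
t=save('top','t2.png');s=save('side','s2.png')
cv2.imwrite('pics/f2.png',cv2.resize(s[120:240,130:270],None,fx=5,fy=5,interpolation=2)[...,::-1])
E
```

```text
{'time_s': 5.9, 'tool_pos': array([0.51252876, 0.23052173, 0.11648058]), 'tool_rot': array([-89.87449186,   0.11720758,  89.98184098]), 'force': array([-1.38890012, -0.21237339, -2.4678081 ]), 'wrist_torque': array([0.05230167, 0.0747366 , 0.0257461 ]), 'grip_width': 0.014714992823570442}
```

View pics/f2.png

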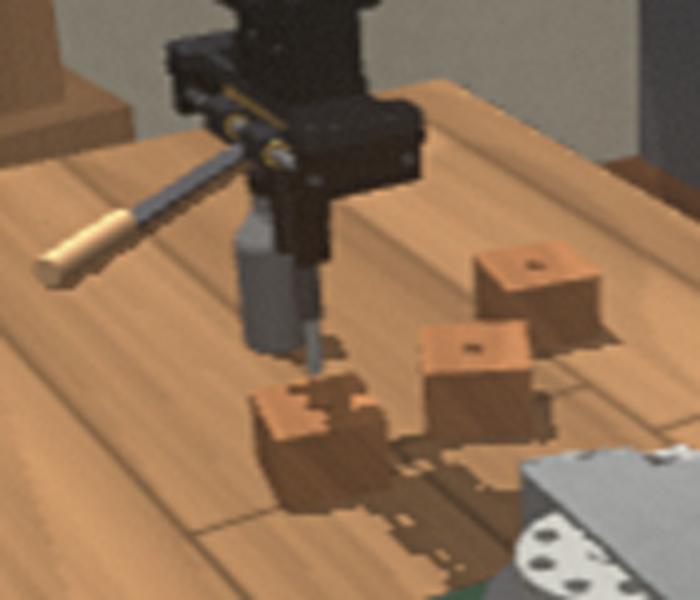

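Call:
carry_out([
  [[0,-34,0],[0,0,0]],
  [[0,-34,0],[0,0,0]],
  [[-35,0,3.1],[0,0,0]],
  [[-35,0,3.1],[0,0,0]],
  [[-35,0,3.1],[0,0,0]],
  [[-35,0,3.1],[0,0,0]],
  [[-35,0,3.1],[0,0,0]],
  [[-35,0,3.1],[0,0,0]],
  [[-35,0,3.1],[0,0,0]],
  [[-35,0,3.1],[0,0,0]],
  [[-35,0,3.1],[0,0,0]],
  [[-35,0,3.1],[0,0,0]],
])

```text
time_s: 7.2
tool_pos: [0.4816, -0.1196, 0.1852]
tool_rot: [-89.9, 0.0, 90.0]
force: [0.8, 0.9, -2.0]
grip_width: 0.0149
```

Call:
carry_out([
  [[-3,0,0],[0,0,0]],
  [[0,0,0],[0,0,0]],
  [[0,0,0],[0,0,0]],
  [[0,0,0],[0,0,0]],
])

```text
time_s: 7.6
tool_pos: [0.4826, -0.1196, 0.1855]
tool_rot: [-90.0, -0.0, 90.2]
force: [1.3, -0.4, -2.1]
grip_width: 0.0146
```

```bash
python3 - <<'E'
from h import *
o=env.get_obs()
print({k:v for k,v in o.items() if k in('time_s','tool_pos','tool_rot','force','wrist_torque','grip_width')})
t=save('top','t3.png');s=save('side','s3.png')
X=o['tool_pos']+[0,0,-.0439];print(proj('top',X),proj('side',[X,X+[0,0,.04]]))
cv2.imwrite('pics/g1.png',cv2.resize(t[180:270,250:350],None,fx=6,fy=6,interpolation=2)[...,::-1])
cv2.imwrite('pics/g2.png',cv2.resize(s[190:265,210:300],None,fx=8,fy=8,interpolation=cv2.INTER_CUBIC)[...,::-1])
E
```

```text
{'time_s': 7.6, 'tool_pos': array([ 0.48260009, -0.11959113,  0.18553295]), 'tool_rot': array([-8.99656118e+01, -2.20158229e-02,  9.01613034e+01]), 'force': array([ 1.28260465, -0.3565058 , -2.05563994]), 'wrist_torque': array([0.06265904, 0.0291906 , 0.02592075]), 'grip_width': 0.014570179029209799}
[[310.08342705 230.48882498]] [[244.64692851 228.43810942]
 [244.48009552 213.76029128]]
```

View pics/g1.png

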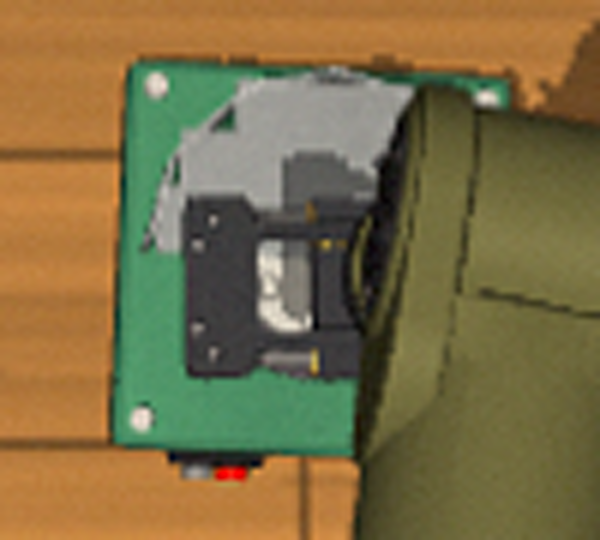

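View pics/g2.png

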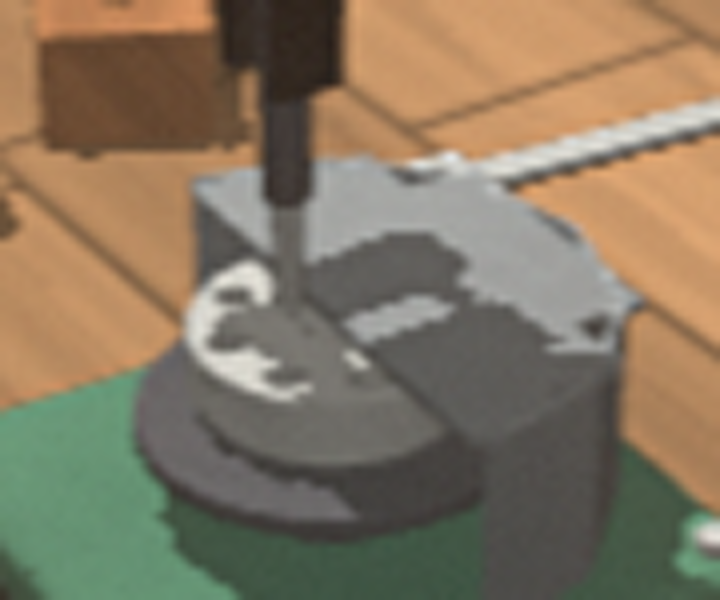

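```bash
python3 - <<'E'
from h import *
X=np.array([.4826,-.1196,.1205]);p=proj('side',[X,X+[.001,0,0],X+[0,.001,0]])
J=np.c_[p[1]-p[0],p[2]-p[0]];print(p[0],J,'px/mm')
for d in [(-.6,.55),(-.6,.3),(-.6,.8),(-.4,.55)]: print(d,np.linalg.solve(J,d))
# shank axis via gradients in side image
import cv2
s=cv2.imread('pics/s3.png').astype(float)
for r in range(204,230): print(r,s[r,238:254].mean(1).astype(int))
E
```

```text
[244.73405609 235.97135233] [[ 0.35400875 -0.22506886]
 [-0.12700085 -0.1910642 ]] px/mm
(-0.6, 0.55) [-2.47786952 -1.23156746]
(-0.6, 0.3) [-1.89310701 -0.31179987]
(-0.6, 0.8) [-3.06263203 -2.15133505]
(-0.4, 0.55) [-2.08073885 -1.4955412 ]
204 [ 79  80 111 125  90  55  59  61  60  58  74 106 128 130 132 139]
205 [ 82  82  85 100  93  56  60  60  60  57  73 107 126 124 126 132]
206 [ 81  78  80  99  94  56  60  59  61  57  72 111 131 127 125 129]
207 [ 79  82  85  99  92  57  58  59  62  57  76 114 135 131 128 124]
208 [ 90 113 139 127  91  57  57  60  61  56  74 112 134 131 130 126]
209 [135 139 144 130  90  54  54  60  59  58  70 117 144 146 142 144]
210 [142 141 143 133  97  55  58  62  62  55  61 124 157 154 162 173]
211 [155 164 168 168 131  63  55  60  62  57  67 130 167 165 164 165]
212 [165 166 166 168 133  57  57  62  60  54  68 129 170 169 166 163]
213 [166 165 166 167 130  57  55  58  61  55  69 132 168 167 164 165]
214 [166 165 166 166 132  62  54  60  57  56  86 139 167 166 164 162]
215 [168 165 166 167 154 106  64  58  60  77 130 165 166 166 164 163]
216 [170 170 168 
[... 262 characters left out ...]

220 [ 86  82  85 111 149 148 113  98  98 109 145 168 164 166 166 164]
221 [ 84  78  77  84 108 123 111  98  97 107 146 168 164 165 139 107]
222 [ 82  92 120 129 104  85  88  97  98 101 135 140 105 104  97  89]
223 [126 178 209 209 175 109  84  96  99  89  94  98  91  92  94  91]
224 [210 211 214 216 212 167  99  97 100  90  87  96  94  95  92  92]
225 [203 190 197 212 218 185 123  98  97  90  90  96  96  94  93  96]
226 [114 111 112 167 214 187 119  96 100  87  83  94  95  94  93  92]
227 [100 100 101 144 197 171  97  94  96  88  76  82  89  96  96  93]
228 [168 153 136 118 129 122 108 102  98  99 100  83  79  89  92  90]
229 [127 118 120 116 115 116 116 111  99 106 115 106  84  74  84  99]
```

Call:
carry_out([
  [[-0.8,0,2.7],[0,0,0]],
  [[0,9,0],[0,0,0]],
  [[0,9,0],[0,0,0]],
  [[0,0,0],[0,0,0]],
  [[0,0,0],[0,0,0]],
  [[0,0,0],[0,0,0]],
])

```text
time_s: 8.3
tool_pos: [0.4799, -0.122, 0.168]
tool_rot: [-90.0, 0.0, 90.0]
force: [-0.4, -0.6, -2.3]
grip_width: 0.0148
```

Call:
carry_out([
  [[0,2,0],[0,0,0]],
  [[0,2,0],[0,0,0]],
  [[0,1,0],[0,0,0]],
  [[0,0,0],[0,0,0]],
])

```text
time_s: 8.7
tool_pos: [0.4797, -0.122, 0.1627]
tool_rot: [-90.0, -0.0, 90.0]
force: [0.4, 0.1, -1.7]
grip_width: 0.0149
```

```bash
python3 - <<'E'
from h import *
o=env.get_obs()
print({k:v for k,v in o.items() if k in('time_s','tool_pos','tool_rot','force','wrist_torque','grip_width')})
s=save('side','s4.png')
cv2.imwrite('pics/g3.png',cv2.resize(s[190:265,210:300],None,fx=8,fy=8,interpolation=cv2.INTER_CUBIC)[...,::-1])
E
```

```text
{'time_s': 8.7, 'tool_pos': array([ 0.47965769, -0.12198582,  0.16267025]), 'tool_rot': array([-8.99843530e+01, -2.87606804e-03,  9.00148210e+01]), 'force': array([ 0.44109926,  0.07456337, -1.73369496]), 'wrist_torque': array([0.0560447 , 0.01114749, 0.02253997]), 'grip_width': 0.014855444139080663}
```

View pics/g3.png

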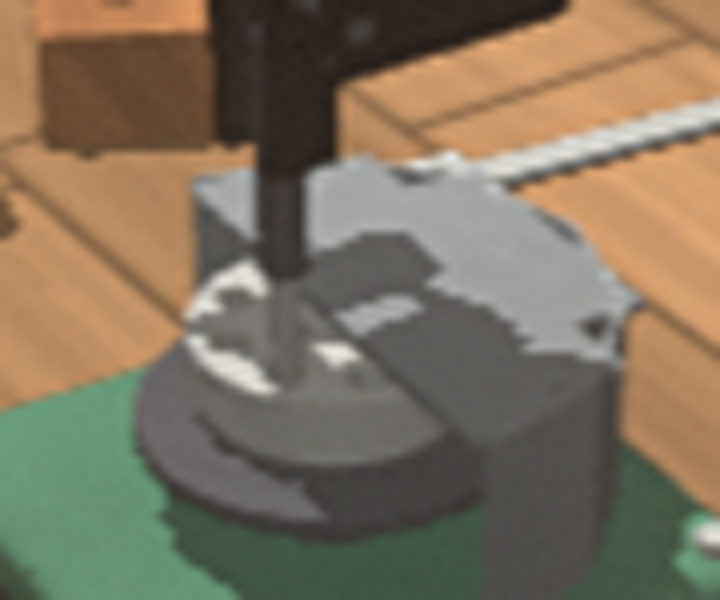

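Call:
carry_out([
  [[0,2,0],[0,0,0]],
  [[0,0,0],[0,0,0]],
  [[0,0,0],[0,0,0]],
])

```text
time_s: 9.05
tool_pos: [0.4794, -0.1221, 0.1606]
tool_rot: [-90.0, 0.0, 90.0]
force: [-0.8, -0.6, -2.3]
grip_width: 0.0148
```

Call:
carry_out([
  [[0,2,0],[0,0,0]],
  [[0,0,0],[0,0,0]],
])

```text
time_s: 9.25
tool_pos: [0.4795, -0.1222, 0.1586]
tool_rot: [-90.0, 0.0, 90.0]
force: [-1.1, 0.1, -2.3]
grip_width: 0.0151
```

Call:
carry_out([
  [[0,2,0],[0,0,0]],
  [[0,2,0],[0,0,0]],
  [[0,0,0],[0,0,0]],
])

```text
time_s: 9.55
tool_pos: [0.4796, -0.1221, 0.1545]
tool_rot: [-90.0, 0.0, 90.0]
force: [-0.7, -1.4, -2.1]
grip_width: 0.0149
```

Call:
carry_out([
  [[0,2,0],[0,0,0]],
  [[0,0,0],[0,0,0]],
  [[0,0,0],[0,0,0]],
])

```text
time_s: 9.85
tool_pos: [0.4796, -0.1221, 0.1527]
tool_rot: [-90.0, 0.0, 90.0]
force: [-1.8, -1.8, -2.1]
grip_width: 0.0149
```

Call:
carry_out([
  [[-0.5,0,0.9],[0,0,0]],
  [[0,0,0],[0,0,0]],
  [[0,0,0],[0,0,0]],
])

```text
time_s: 10.15
tool_pos: [0.4792, -0.1222, 0.153]
tool_rot: [-90.0, -0.0, 90.0]
force: [-1.2, -0.1, -1.8]
grip_width: 0.015
```

```bash
cat > st.py <<'E'
from h import *
import sys
def st(cx=.5087,cy=-.1050):
    o=env.get_obs();p=o['tool_pos'];f=o['force'];d=np.array([p[0]-cx,p[1]-cy]);r=np.hypot(*d);a=np.arctan2(d[1],d[0])
    er=d/r;et=np.array([np.sin(a),-np.cos(a)])
    print('t%.2f'%o['time_s'],p.round(4),'F',f.round(2),'r%.1f ang%.1f'%(r*1e3,np.degrees(a)%360),'Frad %.2f Fcw %.2f'%(f[:2]@er,f[:2]@et),'tilt',o['tool_rot'].round(2),o['wrist_torque'].round(3))
if __name__=='__main__': st()
E
python3 st.py
```

```text
t10.15 [ 0.4792 -0.1222  0.153 ] F [-1.19 -0.06 -1.79] r34.1 ang210.2 Frad 1.06 Fcw 0.55 tilt [-9.004e+01 -2.000e-02  9.003e+01] [-0.068  0.132 -0.017]
```

Call:
carry_out([
  [[2.7,0.1,1.3],[0,0,0]],
  [[2.7,0.1,1.2],[0,0,0]],
  [[2.9,0.1,0.8],[0,0,0]],
  [[2.8,0.1,0.7],[0,0,0]],
  [[3,0.1,0.3],[0,0,0]],
  [[2.9,0.1,0.2],[0,0,0]],
  [[2.9,0.1,-0.2],[0,0,0]],
  [[3,0.1,-0.3],[0,0,0]],
  [[0,0,0],[0,0,0]],
  [[0,0,0],[0,0,0]],
])

```text
time_s: 11.15
tool_pos: [0.4746, -0.0987, 0.1519]
tool_rot: [-90.0, -0.1, 90.0]
force: [-0.8, -2.1, -2.2]
grip_width: 0.0152
```

```bash
python3 st.py; python3 - <<'E'
from h import *
s=save('side','s5.png')
cv2.imwrite('pics/g4.png',cv2.resize(s[190:265,210:300],None,fx=8,fy=8,interpolation=cv2.INTER_CUBIC)[...,::-1])
E
```

```text
t11.15 [ 0.4746 -0.0987  0.1519] F [-0.8  -2.07 -2.19] r34.6 ang169.6 Frad 0.41 Fcw -2.18 tilt [-8.996e+01 -7.000e-02  9.005e+01] [-0.418  0.096  0.03 ]
```

View pics/g4.png

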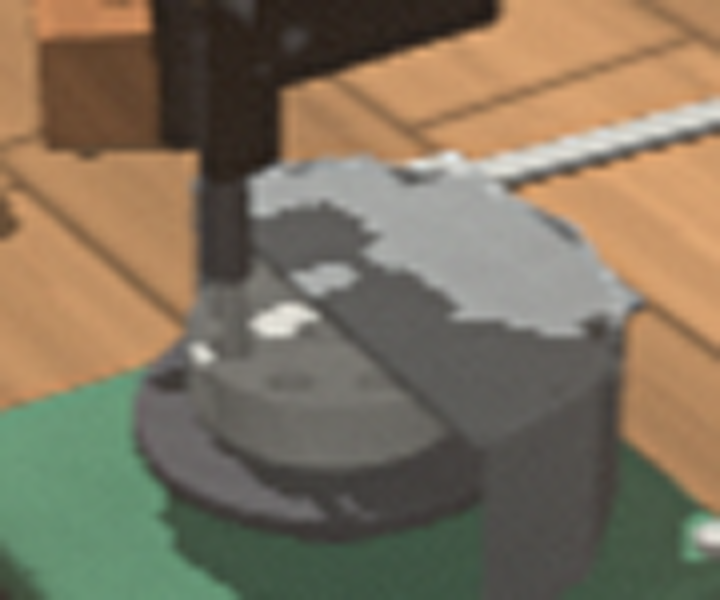

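Call:
carry_out([
  [[2.9,0.1,-0.7],[0,0,0]],
  [[2.8,0.1,-0.8],[0,0,0]],
  [[2.7,0.1,-1.2],[0,0,0]],
  [[2.7,0.1,-1.3],[0,0,0]],
  [[2.5,0.1,-1.6],[0,0,0]],
  [[2.4,0.1,-1.8],[0,0,0]],
  [[2.2,0.1,-2],[0,0,0]],
  [[2.0,0.1,-2.2],[0,0,0]],
  [[0,0,0],[0,0,0]],
  [[0,0,0],[0,0,0]],
])

```text
time_s: 12.2
tool_pos: [0.4866, -0.0786, 0.1512]
tool_rot: [-90.0, -0.1, 90.0]
force: [-2.0, -1.1, -2.4]
grip_width: 0.0148
```

```bash
python3 st.py
```

```text
t12.20 [ 0.4866 -0.0786  0.1512] F [-2.   -1.15 -2.42] r34.4 ang129.9 Frad 0.40 Fcw -2.27 tilt [-9.001e+01 -6.000e-02  9.004e+01] [-0.219  0.447  0.04 ]
```

Call:
carry_out([
  [[1.8,0.1,-2.4],[0,0,0]],
  [[1.6,0.1,-2.5],[0,0,0]],
  [[1.3,0.1,-2.6],[0,0,0]],
  [[1.2,0.1,-2.7],[0,0,0]],
  [[0,0,0],[0,0,0]],
  [[0,0,0],[0,0,0]],
  [[0,0,0],[0,0,0]],
])

```text
time_s: 12.9
tool_pos: [0.497, -0.073, 0.1509]
tool_rot: [-90.0, -0.0, 90.0]
force: [-1.7, 0.0, -2.3]
grip_width: 0.0151
```

```bash
python3 st.py
```

```text
t12.90 [ 0.497  -0.073   0.1509] F [-1.69  0.02 -2.33] r34.1 ang110.0 Frad 0.60 Fcw -1.58 tilt [-9.004e+01 -4.000e-02  9.003e+01] [-0.018  0.507  0.026]
```

Call:
carry_out([
  [[-0.5,0,1.3],[0,0,0]],
  [[0,-7,0],[0,0,0]],
  [[0,-7,0],[0,0,0]],
  [[0,-6,0],[0,0,0]],
  [[-15,0,6.1],[0,0,0]],
  [[-15,0,6.1],[0,0,0]],
  [[-14.5,0,6.2],[0,0,0]],
  [[0,0,0],[0,0,0]],
  [[0,0,0],[0,0,0]],
  [[0,0,0],[0,0,0]],
  [[0,0,0],[0,0,0]],
])

```text
time_s: 14.0
tool_pos: [0.4772, -0.1177, 0.1707]
tool_rot: [-90.0, -0.0, 90.1]
force: [-0.2, 0.2, -2.1]
grip_width: 0.0148
```

```bash
python3 st.py; python3 - <<'E'
from h import *
s=save('side','s6.png')
cv2.imwrite('pics/g5.png',cv2.resize(s[190:265,210:300],None,fx=8,fy=8,interpolation=cv2.INTER_CUBIC)[...,::-1])
z=.1183
for a in (112.5,157.5,202.5,247.5):
    a=np.radians(a);q=proj('side',[.5106+.034*np.cos(a),-.1048+.034*np.sin(a),z])[0];print(q,(q+.44-[210,190])*8)
E
```

```text
t14.00 [ 0.4772 -0.1177  0.1707] F [-0.18  0.2  -2.1 ] r34.0 ang202.0 Frad 0.09 Fcw 0.25 tilt [-8.999e+01 -1.000e-02  9.009e+01] [ 0.036 -0.012 -0.032]
[239.84754473 226.4083904 ] [242.30035787 294.78712318]
[237.41250504 231.94230495] [222.82004031 339.05843963]
[243.13249016 236.83862307] [268.57992128 378.22898459]
[253.82508473 238.02713013] [354.12067781 387.73704102]
```

View pics/g5.png

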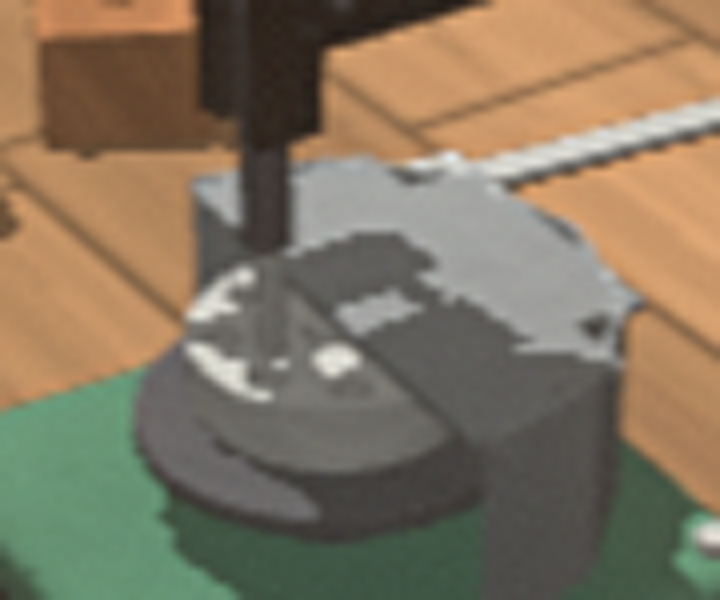

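Call:
carry_out([
  [[0,4,0],[0,0,0]],
  [[0,3,0],[0,0,0]],
  [[0,2,0],[0,0,0]],
  [[0,2,0],[0,0,0]],
  [[0,0,0],[0,0,0]],
  [[0,0,0],[0,0,0]],
])

```text
time_s: 14.65
tool_pos: [0.477, -0.1185, 0.1598]
tool_rot: [-90.0, -0.0, 90.0]
force: [0.0, 0.6, -2.0]
grip_width: 0.0147
```

```bash
python3 st.py
```

```text
t14.65 [ 0.477  -0.1185  0.1598] F [ 0.05  0.58 -2.02] r34.5 ang203.1 Frad -0.27 Fcw 0.52 tilt [-90.    -0.    90.02] [ 0.078 -0.035  0.007]
```

Call:
carry_out([
  [[0,2,0],[0,0,0]],
  [[0,2,0],[0,0,0]],
  [[0,0,0],[0,0,0]],
])

```text
time_s: 14.95
tool_pos: [0.4768, -0.1185, 0.1555]
tool_rot: [-90.0, -0.0, 90.0]
force: [-0.5, 1.0, -2.4]
grip_width: 0.0149
```

Call:
carry_out([
  [[0,2,0],[0,0,0]],
  [[0,2,0],[0,0,0]],
  [[0,1,0],[0,0,0]],
  [[0,0,0],[0,0,0]],
  [[0,0,0],[0,0,0]],
])

```text
time_s: 15.45
tool_pos: [0.477, -0.1185, 0.1509]
tool_rot: [-90.0, -0.0, 90.0]
force: [-0.1, 0.6, -1.6]
grip_width: 0.0149
```

```bash
python3 st.py
```

```text
t15.45 [ 0.477  -0.1185  0.1509] F [-0.11  0.62 -1.64] r34.4 ang203.1 Frad -0.15 Fcw 0.61 tilt [-90.    -0.    90.01] [-0.012 -0.044 -0.018]
```

Call:
carry_out([
  [[2.8,0.1,1.0],[0,0,0]],
  [[2.9,0.1,0.8],[0,0,0]],
  [[2.9,0.1,0.5],[0,0,0]],
  [[3,0.1,0.3],[0,0,0]],
  [[3,0.1,0],[0,0,0]],
  [[3,0.1,-0.2],[0,0,0]],
  [[2.9,0.1,-0.5],[0,0,0]],
  [[2.9,0.1,-0.7],[0,0,0]],
  [[0,0,0],[0,0,0]],
  [[0,0,0],[0,0,0]],
])

```text
time_s: 16.45
tool_pos: [0.4756, -0.0942, 0.1499]
tool_rot: [-90.0, -0.1, 90.0]
force: [-1.1, -1.6, -1.3]
grip_width: 0.015
```

```bash
python3 st.py
```

```text
t16.45 [ 0.4756 -0.0942  0.1499] F [-1.15 -1.61 -1.25] r34.9 ang162.0 Frad 0.59 Fcw -1.89 tilt [-8.996e+01 -6.000e-02  9.005e+01] [-0.326  0.276  0.032]
```

Call:
carry_out([
  [[2.8,0.1,-1.0],[0,0,0]],
  [[2.7,0.1,-1.3],[0,0,0]],
  [[0,0,0],[0,0,0]],
  [[0,0,0],[0,0,0]],
])

```text
time_s: 16.85
tool_pos: [0.4781, -0.0891, 0.1498]
tool_rot: [-90.0, -0.0, 90.0]
force: [-0.5, -1.0, -2.7]
grip_width: 0.0152
```

```bash
python3 st.py
```

```text
t16.85 [ 0.4781 -0.0891  0.1498] F [-0.47 -1.02 -2.67] r34.5 ang152.5 Frad -0.05 Fcw -1.12 tilt [-8.999e+01 -4.000e-02  9.003e+01] [-0.443  0.295 -0.074]
```

Call:
carry_out([
  [[2.6,0.1,-1.5],[0,0,0]],
  [[2.4,0.1,-1.7],[0,0,0]],
  [[0,0,0],[0,0,0]],
  [[0,0,0],[0,0,0]],
])

```text
time_s: 17.25
tool_pos: [0.4814, -0.084, 0.1496]
tool_rot: [-90.0, -0.0, 90.0]
force: [-1.6, -1.8, -2.3]
grip_width: 0.0149
```

```bash
python3 st.py
```

```text
t17.25 [ 0.4814 -0.084   0.1496] F [-1.57 -1.83 -2.29] r34.4 ang142.5 Frad 0.13 Fcw -2.41 tilt [-9.000e+01 -4.000e-02  9.004e+01] [-0.422  0.369 -0.017]
```

Call:
carry_out([
  [[2.3,0.1,-1.9],[0,0,0]],
  [[2.1,0.1,-2.1],[0,0,0]],
  [[0,0,0],[0,0,0]],
  [[0,0,0],[0,0,0]],
])

```text
time_s: 17.65
tool_pos: [0.4855, -0.0796, 0.1494]
tool_rot: [-90.0, -0.0, 90.0]
force: [-0.6, -0.7, -2.3]
grip_width: 0.0144
```

```bash
python3 st.py
```

```text
t17.65 [ 0.4855 -0.0796  0.1494] F [-0.65 -0.7  -2.29] r34.4 ang132.5 Frad -0.08 Fcw -0.95 tilt [-9.001e+01 -4.000e-02  9.004e+01] [-0.385  0.426  0.027]
```

Call:
carry_out([
  [[1.9,0.1,-2.3],[0,0,0]],
  [[1.7,0.1,-2.4],[0,0,0]],
  [[0,0,0],[0,0,0]],
  [[0,0,0],[0,0,0]],
])

```text
time_s: 18.05
tool_pos: [0.4902, -0.076, 0.1492]
tool_rot: [-90.0, -0.0, 90.0]
force: [-1.9, -0.6, -2.5]
grip_width: 0.0149
```

```bash
python3 st.py
```

```text
t18.05 [ 0.4902 -0.076   0.1492] F [-1.91 -0.62 -2.47] r34.4 ang122.5 Frad 0.50 Fcw -1.94 tilt [-9.002e+01 -4.000e-02  9.004e+01] [-0.194  0.437  0.038]
```

Call:
carry_out([
  [[1.5,0.1,-2.6],[0,0,0]],
  [[1.2,0.1,-2.7],[0,0,0]],
  [[0,0,0],[0,0,0]],
  [[0,0,0],[0,0,0]],
])

```text
time_s: 18.45
tool_pos: [0.4956, -0.0735, 0.149]
tool_rot: [-90.0, -0.0, 90.0]
force: [-1.1, -0.7, -2.5]
grip_width: 0.0149
```

```bash
python3 st.py
```

```text
t18.45 [ 0.4956 -0.0735  0.149 ] F [-1.06 -0.74 -2.55] r34.1 ang112.6 Frad -0.28 Fcw -1.26 tilt [-9.002e+01 -2.000e-02  9.003e+01] [-0.16   0.512 -0.047]
```

Call:
carry_out([
  [[-0.5,0,1.3],[0,0,0]],
  [[0,-7,0],[0,0,0]],
  [[0,-7,0],[0,0,0]],
  [[0,-5,0],[0,0,0]],
  [[-15,0,5.5],[0,0,0]],
  [[-15,0,5.5],[0,0,0]],
  [[-15.4,0,5.4],[0,0,0]],
  [[0,0,0],[0,0,0]],
  [[0,0,0],[0,0,0]],
  [[0,3,0],[0,0,0]],
  [[0,3,0],[0,0,0]],
  [[0,0,0],[0,0,0]],
])

```text
time_s: 19.65
tool_pos: [0.4773, -0.1191, 0.1613]
tool_rot: [-89.9, -0.0, 90.1]
force: [-1.3, -0.0, -2.2]
grip_width: 0.015
```

```bash
python3 st.py
```

```text
t19.65 [ 0.4773 -0.1191  0.1613] F [-1.3  -0.   -2.18] r34.4 ang204.2 Frad 1.18 Fcw 0.53 tilt [-8.993e+01 -1.000e-02  9.008e+01] [0.016 0.031 0.028]
```

Call:
carry_out([
  [[0,1.5,0],[0,0,0]],
  [[0,1.5,0],[0,0,0]],
  [[0,0,0],[0,0,0]],
  [[0,0,0],[0,0,0]],
])

```text
time_s: 20.05
tool_pos: [0.4776, -0.1197, 0.159]
tool_rot: [-90.0, -0.0, 90.0]
force: [-0.3, 0.3, -2.4]
grip_width: 0.0147
```

```bash
python3 st.py
```

```text
t20.05 [ 0.4776 -0.1197  0.159 ] F [-0.3   0.28 -2.4 ] r34.4 ang205.4 Frad 0.15 Fcw 0.39 tilt [-90.    -0.    90.02] [ 0.099 -0.035  0.009]
```

Call:
carry_out([
  [[0,2,0],[0,0,0]],
  [[0,2,0],[0,0,0]],
  [[0,0,0],[0,0,0]],
])

```text
time_s: 20.35
tool_pos: [0.4774, -0.1197, 0.1547]
tool_rot: [-90.0, -0.0, 90.0]
force: [-0.4, 0.6, -2.2]
grip_width: 0.0149
```

Call:
carry_out([
  [[0,2,0],[0,0,0]],
  [[0,2,0],[0,0,0]],
  [[0,1.5,0],[0,0,0]],
  [[0,0,0],[0,0,0]],
  [[0,0,0],[0,0,0]],
])

```text
time_s: 20.85
tool_pos: [0.4776, -0.1198, 0.1495]
tool_rot: [-90.0, -0.0, 90.0]
force: [0.4, 0.1, -1.2]
grip_width: 0.0147
```

```bash
python3 st.py
```

```text
t20.85 [ 0.4776 -0.1198  0.1495] F [ 0.35  0.11 -1.15] r34.4 ang205.4 Frad -0.37 Fcw -0.05 tilt [-90.    -0.    90.02] [ 0.033 -0.018  0.01 ]
```

Call:
carry_out([
  [[2.7,0.1,1.2],[0,0,0]],
  [[2.8,0.1,0.9],[0,0,0]],
  [[0,0,0],[0,0,0]],
  [[0,0,0],[0,0,0]],
])

```text
time_s: 21.25
tool_pos: [0.4757, -0.1147, 0.1496]
tool_rot: [-90.0, 0.0, 90.0]
force: [0.8, -2.6, -1.8]
grip_width: 0.0151
```

```bash
python3 st.py
```

```text
t21.25 [ 0.4757 -0.1147  0.1496] F [ 0.84 -2.59 -1.79] r34.4 ang196.5 Frad -0.07 Fcw -2.72 tilt [-9.005e+01  3.000e-02  9.001e+01] [-0.817 -0.307 -0.01 ]
```

```bash
cat > avg.py <<'E'
from st import *
F=[];T=[]
for i in range(4):
    env.read_camera('side'); o=env.get_obs(); F.append(o['force']);T.append(o['wrist_torque'])
p=o['tool_pos'];d=np.array([p[0]-.5087,p[1]+.1050]);a=np.arctan2(d[1],d[0]);et=np.array([np.sin(a),-np.cos(a)])
F=np.mean(F,0);T=np.mean(T,0)
print('ang%.1f Fcw %.2f Frad %.2f |T|%.3f Fz%.2f'%(np.degrees(a)%360,F[:2]@et,F[:2]@d/np.hypot(*d),np.hypot(T[0],T[1]),F[2]),o['time_s'],p,T)
E
python3 avg.py
```

```text
ang196.2 Fcw -2.71 Frad -0.47 |T|0.852 Fz-1.79 21.45 [ 0.47568872 -0.11460459  0.14951344] [-0.80026951 -0.29165583 -0.01345874]
```

Call:
carry_out([
  [[1.5,0,0.4],[0,0,0]],
  [[1.4,0,0.3],[0,0,0]],
  [[0,0,0],[0,0,0]],
])

```text
time_s: 21.75
tool_pos: [0.4747, -0.111, 0.1493]
tool_rot: [-90.0, -0.0, 90.0]
force: [0.2, -2.7, -1.2]
grip_width: 0.0149
```

```bash
python3 avg.py
```

```text
ang190.1 Fcw -2.48 Frad -0.69 |T|0.637 Fz-1.63 21.95 [ 0.47462495 -0.11108298  0.14927895] [-0.61807459 -0.15570208 -0.0096525 ]
```

Call:
carry_out([
  [[1.5,0.1,0.2],[0,0,0]],
  [[1.4,0,0.2],[0,0,0]],
  [[1.5,0.1,0.1],[0,0,0]],
  [[1.5,0,0],[0,0,0]],
  [[0,0,0],[0,0,0]],
])

```text
time_s: 22.45
tool_pos: [0.4742, -0.1051, 0.1491]
tool_rot: [-90.0, -0.0, 90.0]
force: [0.1, -2.2, -0.9]
grip_width: 0.0147
```

```bash
python3 avg.py
```

```text
ang180.3 Fcw -2.50 Frad -0.43 |T|0.627 Fz-1.81 22.65 [ 0.47416589 -0.10515391  0.14906396] [-0.62303805 -0.06861823 -0.01455265]
```

Still running free. Next 10°.

Call:
carry_out([
  [[1.5,0.1,-0.1],[0,0,0]],
  [[1.5,0,-0.1],[0,0,0]],
  [[1.5,0.1,-0.3],[0,0,0]],
  [[1.4,0,-0.3],[0,0,0]],
  [[0,0,0],[0,0,0]],
])

```text
time_s: 23.15
tool_pos: [0.475, -0.0995, 0.1489]
tool_rot: [-90.0, 0.0, 90.0]
force: [-1.1, -3.1, -2.1]
grip_width: 0.0148
```

```bash
python3 avg.py
```

```text
ang170.9 Fcw -3.62 Frad -0.19 |T|1.069 Fz-1.46 23.35 [ 0.47502134 -0.09957688  0.14895867] [-1.06386653  0.10727377  0.00209888]
```

Call:
carry_out([
  [[1.4,0,-0.3],[0,0,0]],
  [[1.4,0,-0.3],[0,0,0]],
  [[0,0,0],[0,0,0]],
  [[0,0,0],[0,0,0]],
])

```text
time_s: 23.75
tool_pos: [0.4756, -0.0967, 0.1489]
tool_rot: [-90.0, -0.0, 90.0]
force: [-0.7, -3.7, -2.1]
grip_width: 0.0147
```

```bash
python3 avg.py
```

```text
ang165.9 Fcw -4.24 Frad -0.51 |T|1.250 Fz-1.60 23.95 [ 0.47557461 -0.09670939  0.14889455] [-1.22680318  0.23726562 -0.00465531]
```

Call:
carry_out([
  [[1.4,0,-0.4],[0,0,0]],
  [[1.4,0,-0.4],[0,0,0]],
  [[0,0,0],[0,0,0]],
  [[0,0,0],[0,0,0]],
])

```text
time_s: 24.35
tool_pos: [0.4764, -0.094, 0.1489]
tool_rot: [-90.0, -0.0, 90.0]
force: [-0.7, -3.9, -1.4]
grip_width: 0.0145
```

```bash
python3 avg.py
```

```text
ang161.2 Fcw -4.51 Frad -0.19 |T|1.360 Fz-1.43 24.55 [ 0.47642392 -0.09402533  0.14893484] [-1.33193261  0.27673714 -0.03657066]
```

```bash
python3 - <<'E'
from h import *
s=save('side','s7.png')
cv2.imwrite('pics/g6.png',cv2.resize(s[180:265,205:295],None,fx=8,fy=7,interpolation=cv2.INTER_CUBIC)[...,::-1])
E
```

```text
(no output)
```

View pics/g6.png

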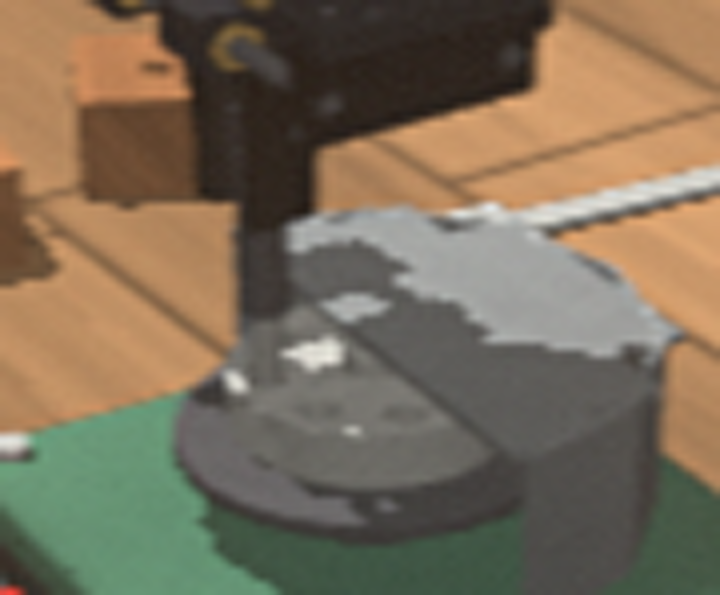

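```bash
python3 - <<'E'
from h import *
for u,v in [(318,410),(402,410)]:
    q=(205+u/8-.44,180+v/7-.44); X=atz('side',q,.1156)-[.5106,-.1048,0]; print(X,np.hypot(*X[:2]),np.degrees(np.arctan2(X[1],X[0]))%360)
s=cv2.imread('pics/s7.png').astype(float)
for r in range(208,236,2): print(r,s[r,230:246].mean(1).astype(int))
E
python3 avg.py
```

```text
[-0.02989183 -0.01580443  0.1156    ] 0.03381274048299365 207.86634349978692
[-0.00903268 -0.029667    0.1156    ] 0.031011612896943087 253.0661367925108
208 [ 67  54  49  57  54  43  35  38  38  38  38  38  36  38  81 121]
210 [135 137 137 129  95  46  37  39  37  40  36  36  36  54 107 148]
212 [135 136 135 130  95  50  40  38  41  43  79 138 167 169 170 167]
214 [132 135 137 120  78  53  59  58  59  57  85 141 171 167 166 164]
216 [133 133 133 125  88  54  57  59  56  55  63  89 107  98  91  94]
218 [137 137 138 125  89  55  56  60  58  56  61  84  97  95  92  95]
220 [137 136 137 131 103  62  58  58  57  58  55  70  90  96  96  95]
222 [141 140 137 131 100  61  57  59  60  56  57  67  78  79  87  97]
224 [141 143 143 134 104  62  56  58  57  58  70  98 118 116 103 109]
226 [131 137 141 136 110  81  86  97 101  96 106 121 122 116 116 111]
228 [104 107 126 137 127 105  98  99 100  92  89  96 110 120 121 164]
230 [146 133 106 102 115 109 102  95  99 100 160 208 214 216 212 217]
232 [148 139 127 125 121 107  91  97  99  90 101 111 124 174 180 132]
234 [110  86  80 168 218 171  94  94  98  93  97 115 117 115 110 114]
ang161.2 Fcw -5.15 Frad -1.05 |T|1.428 Fz-1.77 24.8 [ 0.47640633 -0.09401384  0.14889782] [-1.38115755e+00  3.64426245e-01  1.25818921e-03]
```

Call:
carry_out([
  [[1.4,0,-0.5],[0,0,0]],
  [[0,0,0],[0,0,0]],
  [[0,0,0],[0,0,0]],
])

```text
time_s: 25.1
tool_pos: [0.4769, -0.0927, 0.1489]
tool_rot: [-90.0, 0.0, 90.0]
force: [-1.9, -4.4, -1.3]
grip_width: 0.0149
```

```bash
python3 avg.py
```

```text
ang158.9 Fcw -5.08 Frad -0.60 |T|1.485 Fz-1.55 25.3 [ 0.47691253 -0.09270293  0.14891951] [-1.43778736  0.37182292 -0.02774888]
```

Call:
carry_out([
  [[1.3,0,-0.5],[0,0,0]],
  [[0,0,0],[0,0,0]],
  [[0,0,0],[0,0,0]],
])

```text
time_s: 25.6
tool_pos: [0.4773, -0.0915, 0.1489]
tool_rot: [-90.0, 0.0, 90.0]
force: [-1.8, -5.3, -1.4]
grip_width: 0.015
```

```bash
python3 avg.py
```

```text
ang156.8 Fcw -5.43 Frad -0.71 |T|1.576 Fz-1.53 25.8 [ 0.47733823 -0.09155722  0.14893461] [-1.51816576  0.42123486 -0.02564754]
```

```bash
python3 - <<'E'
from h import *
s=save('side','s8.png')
cv2.imwrite('pics/g7.png',cv2.resize(s[190:260,210:285],None,fx=10,fy=8,interpolation=cv2.INTER_CUBIC)[...,::-1])
s=s.astype(float)
for r in range(208,238,2): print(r,s[r,230:250].mean(1).astype(int))
E
```

```text
208 [ 74  68  66  65  56  44  39  38  40  39  40  36  33  38 101 137 134 132
 131 130]
210 [135 137 140 122  76  42  38  39  38  36  36  53  89 113 148 166 149 131
 124 144]
212 [136 136 136 116  75  47  46  48  50  56 102 152 171 169 168 165 163 166
 168 170]
214 [133 135 138 123  81  54  58  58  58  57 104 154 169 165 167 140 103 101
 102 102]
216 [132 132 133 120  83  53  58  59  59  53  73  99  99  91  92  93  93  94
  95  93]
218 [137 135 135 118  77  53  56  60  59  58  62  83  95  97  93  95  95  94
  95  97]
220 [138 135 137 133  99  56  57  60  58  55  58  73  90  95  95  93  93  91
  91  94]
222 [142 140 138 131  97  56  56  61  61  55  61  73  78  81  87  99 134 162
 161 166]
224 [143 144 144 137 104  62  58  60  61  66  93 112 118 117 107 114 148 168
 169 168]
226 [129 140 141 136 111  82  89  99  98  96 104 117 116 117 115 112 104  88
  81  89]
228 [104 108 124 136 127  99  95  98  99  92  96 105 116 168 208 207 174 124
 102  81]
230 [148 132 105 106 115 105  96  99  97  99 165 214 216 213 214 217 217 177
 111 114]
232 [148 139 128 126 120 106  95  98  99  91  99 112 121 130 131 122 109  96
  88  97]
234 [100  68  77 165 212 167 101  98 100  96 108 119 117 113 113 116 117 118
 117 116]
236 [ 61  56  63  91 128 136 119 117 120 117 116 115 117 118 119 118 118 116
 116 114]
```

View pics/g7.png

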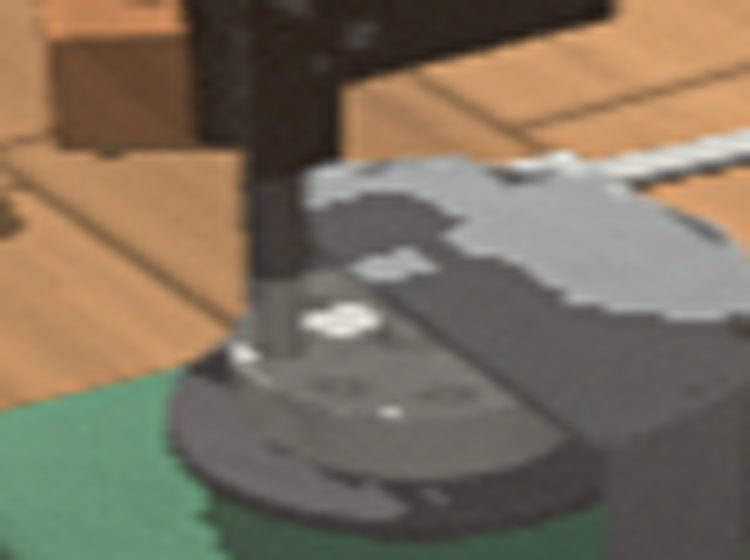

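Call:
carry_out([
  [[0.8,0.1,-0.4],[0,0,0]],
  [[0.8,0,-0.4],[0,0,0]],
  [[0,0,0],[0,0,0]],
  [[0,0,0],[0,0,0]],
])

```text
time_s: 26.25
tool_pos: [0.478, -0.0904, 0.1489]
tool_rot: [-90.0, 0.0, 90.0]
force: [-1.4, -6.7, -0.5]
grip_width: 0.0146
```

```bash
python3 avg.py
```

```text
ang154.4 Fcw -5.89 Frad -0.96 |T|1.809 Fz-0.32 26.45 [ 0.47804058 -0.09033891  0.14889633] [-1.73338834  0.51911882 -0.05308234]
```

Call:
carry_out([
  [[0.8,0.1,-0.4],[0,0,0]],
  [[0.8,0,-0.4],[0,0,0]],
  [[0,0,0],[0,0,0]],
  [[0,0,0],[0,0,0]],
])

```text
time_s: 26.85
tool_pos: [0.4785, -0.0889, 0.1487]
tool_rot: [-89.9, 0.1, 90.0]
force: [-2.6, -6.4, -0.5]
grip_width: 0.015
```

```bash
python3 avg.py
```

```text
ang151.9 Fcw -6.82 Frad -0.80 |T|1.947 Fz-0.77 27.05 [ 0.47851238 -0.08890196  0.14873978] [-1.80150089  0.73721368 -0.02442145]
```

Call:
carry_out([
  [[0.7,0,-0.4],[0,0,0]],
  [[0.8,0,-0.4],[0,0,0]],
  [[0,0,0],[0,0,0]],
  [[0,0,0],[0,0,0]],
])

```text
time_s: 27.45
tool_pos: [0.4791, -0.0875, 0.1487]
tool_rot: [-89.9, 0.1, 90.0]
force: [-3.2, -5.8, -0.7]
grip_width: 0.0151
```

```bash
python3 avg.py
```

```text
ang149.5 Fcw -6.60 Frad -0.43 |T|2.029 Fz-0.52 27.65 [ 0.47909245 -0.08752933  0.14865391] [-1.86515319  0.79788097 -0.02910482]
```

Call:
carry_out([
  [[0.7,0,-0.4],[0,0,0]],
  [[0.8,0,-0.5],[0,0,0]],
  [[0,0,0],[0,0,0]],
  [[0,0,0],[0,0,0]],
])

```text
time_s: 28.05
tool_pos: [0.4798, -0.0861, 0.1486]
tool_rot: [-89.9, 0.1, 90.0]
force: [-2.6, -6.0, -1.6]
grip_width: 0.0147
```

```bash
python3 avg.py
```

```text
ang147.0 Fcw -6.93 Frad -0.70 |T|2.117 Fz-0.44 28.25 [ 0.47974107 -0.08617671  0.14854617] [-1.90300622  0.92676433 -0.02558578]
```

```bash
python3 - <<'E'
from h import *
s=save('side','s9.png')
cv2.imwrite('pics/g8.png',cv2.resize(s[190:260,210:285],None,fx=10,fy=8,interpolation=cv2.INTER_CUBIC)[...,::-1])
s=s.astype(float)
for r in range(206,236,2): print(r,s[r,228:248].mean(1).astype(int))
E
```

```text
206 [ 63  51  49  40  43  48  48  38  37  38  38  40  40  39  36  48 100 132
 133 131]
208 [ 80  82  82  80  83  74  53  40  35  40  37  36  37  34  34  53 103 135
 132 130]
210 [136 138 136 137 138 115  63  41  39  38  38  53 110 148 161 172 177 167
 147 131]
212 [133 137 137 134 136 112  64  55  60  60  54  68 131 171 171 171 168 165
 164 166]
214 [134 132 132 136 139 119  76  59  60  59  56  52  80 106 105  96  89  90
  91  92]
216 [134 133 135 132 134 116  78  54  60  60  57  56  75  95  94  95  93  95
  94  96]
218 [136 135 134 135 137 118  76  56  59  59  58  56  77  97  96  94  93  93
  94  93]
220 [142 138 137 135 137 119  77  55  57  60  58  56  62  80  87  92  96  98
 100 134]
222 [141 142 140 141 139 128  93  57  55  57  57  53  63  76  78 102 146 171
 170 170]
224 [134 140 142 142 143 136 110  85  94 101  98  94 101 109 113 113 106 112
 114 104]
226 [101 114 130 139 141 136 109  85  93 103  98  96 105 104  99 103 119 118
 101  84]
228 [142 123 102 107 125 135 124 114 113 101  97 103 135 159 184 211 218 215
 176 120]
230 [148 150 146 132 106 110 121 106  97 100  95  95 105 126 173 176 133 130
 124 109]
232 [145 148 148 132 114 171 201 146  93  97  93  90 102 114 119 116 115 114
 115 101]
234 [149 124  83  58  72 158 183 130 108 114 117 117 118 116 114 113 116 117
 120 116]
```

View pics/g8.png

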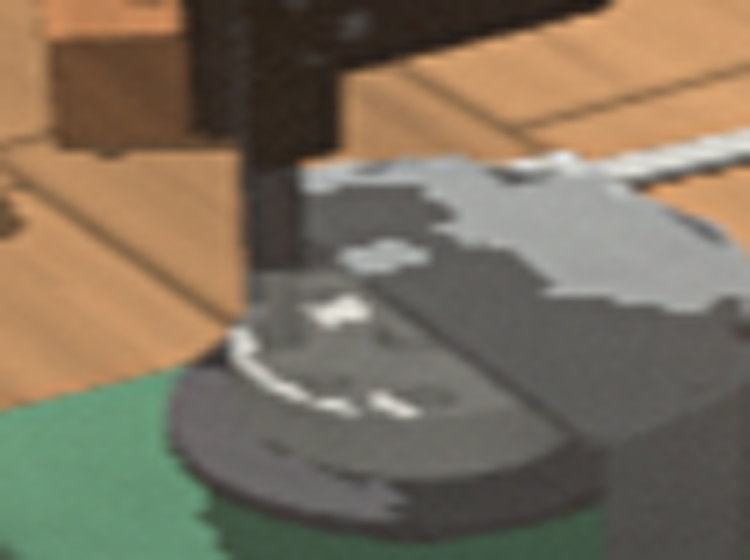

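```bash
python3 - <<'E'
from h import *
def ang(L,z=.1156):
    for u,v in L:
        X=atz('side',(210+u/10-.45,190+v/8-.44),z)-[.5106,-.1048,0]; print(1e3*np.hypot(*X[:2]),np.degrees(np.arctan2(X[1],X[0]))%360)
print('g7');ang([(340,386),(448,392)])
print('g8');ang([(328,382),(430,395)])
a=cv2.imread('pics/s9.png');b=a[222:246,232:272].astype(float)
b=np.clip((b-60)*2.2,0,255).astype('uint8')
b2=np.clip((cv2.imread('pics/s8.png')[222:246,232:272].astype(float)-60)*2.2,0,255).astype('uint8')
cv2.imwrite('pics/h.png',np.vstack([cv2.resize(x,None,fx=18,fy=12,interpolation=cv2.INTER_CUBIC) for x in (b2,b)]))
E
```

```text
g7
33.548556463945005 203.96213640725395
32.50782963136774 250.27629460625144
g8
33.47868556726392 197.74064947216667
33.3584729486575 242.44776785155094
```

View pics/h.png

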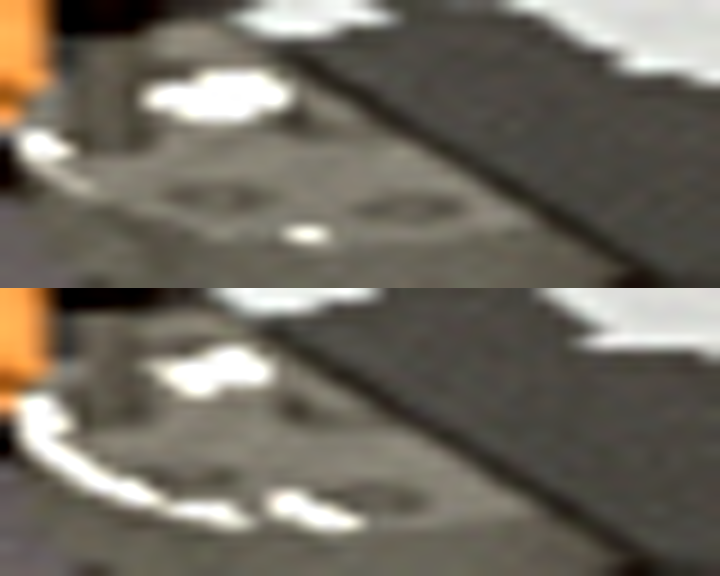

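Call:
carry_out([
  [[0.2,0,-0.15],[0,0,0]],
  [[0.2,0,-0.15],[0,0,0]],
  [[0.2,0,-0.15],[0,0,0]],
])

```text
time_s: 28.6
tool_pos: [0.48, -0.0859, 0.1486]
tool_rot: [-89.9, 0.1, 90.0]
force: [-3.8, -7.1, 0.5]
grip_width: 0.0148
```

```bash
python3 st.py; python3 avg.py
```

```text
t28.60 [ 0.48   -0.0859  0.1486] F [-3.8  -7.08  0.46] r34.5 ang146.3 Frad -0.76 Fcw -8.00 tilt [-89.86   0.09  89.97] [-2.095  0.995 -0.041]
ang146.2 Fcw -7.55 Frad -0.79 |T|2.246 Fz-0.65 28.8 [ 0.48007484 -0.08581195  0.14853895] [-2.02335427  0.97461684 -0.02077912]
```

Call:
carry_out([
  [[0.2,0,-0.15],[0,0,0]],
  [[0.2,0,-0.15],[0,0,0]],
  [[0.2,0,-0.15],[0,0,0]],
])

```text
time_s: 29.1
tool_pos: [0.4805, -0.0854, 0.1486]
tool_rot: [-89.9, 0.1, 90.0]
force: [-2.7, -7.0, -0.4]
grip_width: 0.015
```

```bash
python3 st.py; python3 avg.py
```

```text
t29.10 [ 0.4805 -0.0854  0.1486] F [-2.74 -7.03 -0.41] r34.4 ang145.2 Frad -1.75 Fcw -7.34 tilt [-89.86   0.1   89.96] [-2.143  0.976 -0.087]
ang145.1 Fcw -7.27 Frad -1.87 |T|2.347 Fz-0.54 29.3 [ 0.48049389 -0.08533951  0.14855654] [-2.11111743  1.02477179 -0.0157344 ]
```

Call:
carry_out([
  [[0.2,0,-0.15],[0,0,0]],
  [[0.2,0,-0.15],[0,0,0]],
  [[0.2,0,-0.15],[0,0,0]],
  [[0.2,0,-0.15],[0,0,0]],
  [[0.2,0,-0.15],[0,0,0]],
])

```text
time_s: 29.8
tool_pos: [0.4811, -0.0845, 0.1485]
tool_rot: [-89.8, 0.1, 90.0]
force: [-4.1, -6.5, -0.8]
grip_width: 0.0147
```

```bash
python3 avg.py
```

```text
ang143.3 Fcw -7.74 Frad -1.56 |T|2.378 Fz-0.77 30.0 [ 0.48106975 -0.08443183  0.14851239] [-2.09588603  1.12359153 -0.04983575]
```

Call:
carry_out([
  [[0.2,0,-0.16],[0,0,0]],
  [[0.2,0,-0.16],[0,0,0]],
  [[0.2,0,-0.16],[0,0,0]],
  [[0.2,0,-0.16],[0,0,0]],
])

```text
time_s: 30.4
tool_pos: [0.4815, -0.0837, 0.1484]
tool_rot: [-89.8, 0.1, 90.0]
force: [-3.7, -7.6, -0.3]
grip_width: 0.0151
```

```bash
python3 avg.py
```

```text
ang141.9 Fcw -7.81 Frad -1.57 |T|2.428 Fz-0.12 30.6 [ 0.48150979 -0.08365183  0.14840261] [-2.13425895  1.15762469 -0.02397555]
```

```bash
python3 - <<'E'
from h import *
s=save('side','s10.png')
b=np.clip((s[200:246,228:272].astype(float)-40)*1.8,0,255).astype('uint8')
cv2.imwrite('pics/h2.png',cv2.resize(b,None,fx=16,fy=12,interpolation=cv2.INTER_CUBIC)[...,::-1])
E
```

```text
(no output)
```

View pics/h2.png

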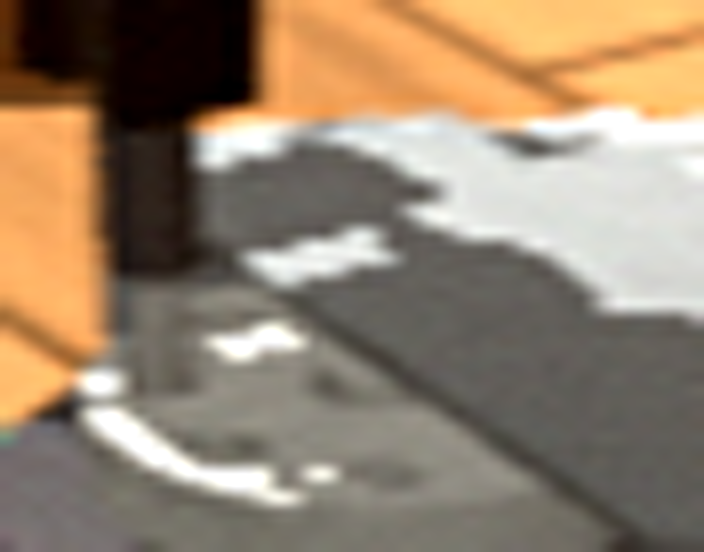

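```bash
python3 - <<'E'
from h import *
for q in [(241.4,236.2),(251.6,238.7)]:
    X=atz('side',q,.1154)-[.5106,-.1048,0]; print(1e3*np.hypot(*X[:2]),np.degrees(np.arctan2(X[1],X[0]))%360)
E
```

```text
31.37838943516867 188.37605894245237
31.882999368643237 238.641940809736
```

Call:
carry_out([
  [[0.2,0,-0.16],[0,0,0]],
  [[0.2,0,-0.16],[0,0,0]],
  [[0.2,0,-0.16],[0,0,0]],
  [[0.2,0,-0.16],[0,0,0]],
])

```text
time_s: 31.05
tool_pos: [0.482, -0.083, 0.1484]
tool_rot: [-89.8, 0.1, 90.0]
force: [-3.7, -7.3, -0.5]
grip_width: 0.0146
```

```bash
python3 st.py;python3 avg.py
```

```text
t31.05 [ 0.482  -0.083   0.1484] F [-3.67 -7.33 -0.53] r34.6 ang140.5 Frad -1.84 Fcw -7.99 tilt [-89.8    0.11  89.95] [-2.224  1.229 -0.017]
ang140.4 Fcw -8.25 Frad -1.68 |T|2.499 Fz-0.18 31.25 [ 0.48199606 -0.08291918  0.1483651 ] [-2.177365    1.22551594 -0.04615545]
```

Call:
carry_out([
  [[0.2,0,-0.17],[0,0,0]],
  [[0.2,0,-0.17],[0,0,0]],
  [[0.2,0,-0.17],[0,0,0]],
  [[0.2,0,-0.17],[0,0,0]],
])

```text
time_s: 31.65
tool_pos: [0.4825, -0.0822, 0.1483]
tool_rot: [-89.8, 0.1, 90.0]
force: [-3.7, -7.4, 0.3]
grip_width: 0.0148
```

```bash
python3 st.py;python3 avg.py
```

```text
t31.65 [ 0.4825 -0.0822  0.1483] F [-3.72 -7.43  0.25] r34.7 ang138.9 Frad -2.08 Fcw -8.05 tilt [-89.78   0.12  89.95] [-2.287  1.373 -0.026]
ang138.9 Fcw -8.43 Frad -1.53 |T|2.561 Fz-0.10 31.85 [ 0.48249567 -0.08214682  0.14830415] [-2.18341946  1.33837248 -0.04187712]
```

Call:
carry_out([
  [[0.2,0,-0.18],[0,0,0]],
  [[0.2,0,-0.18],[0,0,0]],
  [[0.2,0,-0.18],[0,0,0]],
  [[0.2,0,-0.18],[0,0,0]],
  [[0.2,0,-0.18],[0,0,0]],
  [[0.2,0,-0.18],[0,0,0]],
])

```text
time_s: 32.45
tool_pos: [0.4834, -0.0809, 0.1482]
tool_rot: [-89.8, 0.1, 90.0]
force: [-4.3, -7.1, 0.0]
grip_width: 0.0148
```

```bash
python3 st.py;python3 avg.py
```

```text
t32.45 [ 0.4834 -0.0809  0.1482] F [-4.33 -7.05  0.03] r34.9 ang136.5 Frad -1.72 Fcw -8.10 tilt [-89.75   0.11  89.96] [-2.185  1.376 -0.007]
ang136.4 Fcw -8.49 Frad -1.74 |T|2.577 Fz-0.33 32.65 [ 0.48339419 -0.08090254  0.1481869 ] [-2.17624092  1.37967846 -0.02296665]
```

Call:
carry_out([
  [[-0.7,0,0.7],[0,0,0]],
  [[-0.7,0,0.7],[0,0,0]],
  [[-0.7,0,0.7],[0,0,0]],
  [[0,0,0],[0,0,0]],
  [[0,0,0],[0,0,0]],
])

```text
time_s: 33.15
tool_pos: [0.4826, -0.081, 0.1483]
tool_rot: [-89.9, -0.0, 90.0]
force: [-3.3, -3.8, -2.5]
grip_width: 0.0148
```

```bash
python3 avg.py
```

```text
ang137.3 Fcw -4.85 Frad 0.16 |T|1.421 Fz-3.54 33.35 [ 0.4827     -0.08099678  0.14830908] [-0.93201546  1.0726932  -0.02529334]
```

Call:
carry_out([
  [[-0.8,0,0.8],[0,0,0]],
  [[-0.8,0,0.8],[0,0,0]],
  [[0,0,0],[0,0,0]],
  [[0,0,0],[0,0,0]],
])

```text
time_s: 33.75
tool_pos: [0.4824, -0.0821, 0.1492]
tool_rot: [-90.1, -0.1, 90.0]
force: [-1.5, -0.4, -2.3]
grip_width: 0.0145
```

```bash
python3 avg.py
```

```text
ang139.5 Fcw -0.90 Frad 1.19 |T|0.489 Fz-1.60 33.95 [ 0.48245295 -0.08259405  0.14916692] [ 0.03357141  0.48737509 -0.00309743]
```

Call:
carry_out([
  [[-0.1,0,0.8],[0,0,0]],
  [[0,0,0],[0,0,0]],
  [[0,-5,0],[0,0,0]],
  [[0,-7,0],[0,0,0]],
  [[0,-10,0],[0,0,0]],
  [[0,-12,0],[0,0,0]],
  [[0,0,0],[0,0,0]],
  [[0,0,0],[0,0,0]],
])

```text
time_s: 34.75
tool_pos: [0.4814, -0.0831, 0.1834]
tool_rot: [-90.1, -0.0, 90.0]
force: [-0.1, 1.0, -0.9]
grip_width: 0.0149
```

```bash
python3 avg.py; python3 - <<'E'
from h import *
s=save('side','s11.png');o=env.get_obs()
X=o['tool_pos']+[0,0,-.0439];print(proj('side',[X,X+[0,0,.04]]))
cv2.imwrite('pics/g9.png',cv2.resize(s[170:260,200:290],None,fx=8,fy=6.6,interpolation=cv2.INTER_CUBIC)[...,::-1])
s=s.astype(float)
for r in range(196,232,2): print(r,s[r,230:250].mean(1).astype(int))
E
```

```text
ang142.0 Fcw -0.14 Frad 0.06 |T|0.041 Fz-1.96 34.95 [ 0.48061372 -0.08303231  0.18225461] [ 0.04111804 -0.0011745  -0.01702563]
[[235.89588047 223.13787417]
 [235.56709643 208.75588968]]
196 [ 74  77  71  58  45  39  40  36  39  41  61  80 109 135 137 129 112 110
 124 140]
198 [ 77  76  70  58  54  53  58  59  57  82 106 109 103 108 118 126 133 134
 127 115]
200 [ 76  74  67  56  57  59  60  59  55  61 102 133 131 126 124 126 129 134
 138 140]
202 [ 75  73  72  63  57  59  61  59  54  63 108 135 135 134 130 127 124 126
 126 132]
204 [ 73  78  72  63  57  60  60  59  58  66 105 134 133 131 133 134 133 129
 125 124]
206 [ 71  70  70  64  55  60  57  60  55  56  70 111 138 134 130 129 130 132
 134 131]
208 [ 81  84  79  63  53  58  61  58  56  76 114 139 137 138 134 132 132 130
 131 129]
210 [137 135 140 121  79  60  61  59  81 118 141 147 159 170 172 166 146 130
 126 144]
212 [136 134 135 133 120 102 100  97 122 154 167 166 165 167 167 163 164 164
 168 169]
214 [133 133 137 127  98  92 100  98 118 154 167 167 167 166 165 164 140 106
 102 100]
216 [133 132 132 123  99  92  98  98 105 142 143 108 103  99  92  93  94  95
  94  95]
218 [135 136 136 122  96  88  99  99  83  77  93  95  96  94  95  95  94  94
  95  98]
220 [136 136 135 130 107  88  99  98  86  79  76  78  90  95  96  96  96  94
  94  93]
222 [142 140 138 131 104  89 100  98  88  80  84  82  80  79  89  97 101 133
 162 162]
224 [143 143 145 133 108  81  78  84  84  91 101 108 114 116 102 109 150 168
 170 167]
226 [131 138 142 136 109  81  90 108 117 113 102  99 106 106 100 104 104  87
  82  90]
228 [103 106 124 136 124 109 118 119 120 117 115 115 114 114 122 168 176 123
 101  85]
230 [147 130 109 164 213 171 106 101 103 131 182 174 119 111 128 179 216 177
 112 114]
```

View pics/g9.png

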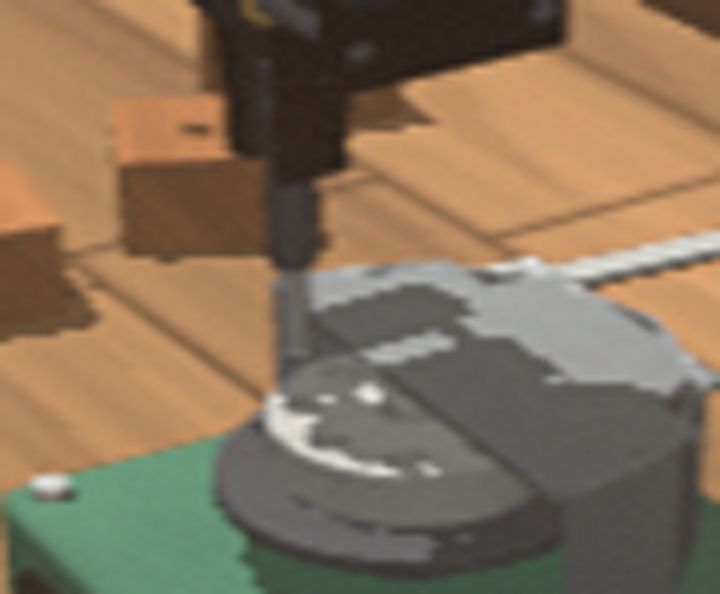

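Call:
carry_out([
  [[0,-14,0],[0,0,0]],
  [[35,0,-3.6],[0,0,0]],
  [[35,0,-3.6],[0,0,0]],
  [[35,0,-3.6],[0,0,0]],
  [[35,0,-3.6],[0,0,0]],
  [[35,0,-3.6],[0,0,0]],
  [[35,0,-3.6],[0,0,0]],
  [[35,0,-3.6],[0,0,0]],
  [[35,0,-3.6],[0,0,0]],
  [[35,0,-3.6],[0,0,0]],
  [[0,0,0],[0,0,0]],
  [[0,0,0],[0,0,0]],
])

```text
time_s: 36.2
tool_pos: [0.5133, 0.2327, 0.1971]
tool_rot: [-90.0, 0.0, 90.1]
force: [0.7, -0.5, -2.0]
grip_width: 0.0147
```

Call:
carry_out([
  [[0,25,0],[0,0,0]],
  [[0,25,0],[0,0,0]],
  [[0,25,0],[0,0,0]],
  [[0,10,0],[0,0,0]],
  [[0,0,0],[0,0,0]],
  [[0,0,0],[0,0,0]],
  [[0,0,0],[0,0,0]],
  [[0,0,0],[0,0,0]],
])

```text
time_s: 37.0
tool_pos: [0.5142, 0.2323, 0.1132]
tool_rot: [-90.1, -0.1, 90.0]
force: [-0.1, 0.6, -2.3]
grip_width: 0.0145
```

```bash
python3 avg.py; python3 - <<'E'
from h import *
s=save('side','s12.png');t=save('top','t12.png');o=env.get_obs()
X=o['tool_pos']+[0,0,-.0439];print(X,proj('side',[X,X+[0,0,.04]]))
cv2.imwrite('pics/i1.png',cv2.resize(s[165:230,160:225],None,fx=9,fy=9,interpolation=cv2.INTER_CUBIC)[...,::-1])
E
```

```text
ang89.2 Fcw -0.07 Frad -0.11 |T|0.046 Fz-2.15 37.2 [0.5134992  0.23206403 0.11221945] [ 0.03096614  0.03414191 -0.0005219 ]
[0.51336413 0.2320036  0.06803598] [[192.07065108 195.30324969]
 [191.15366755 183.62246049]]
```

View pics/i1.png

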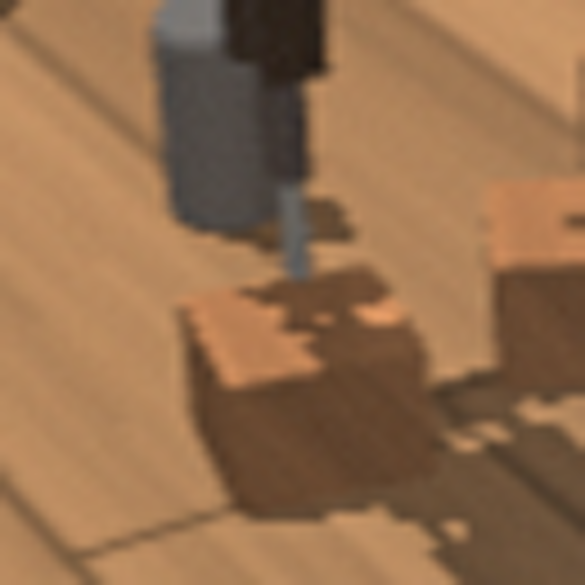

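```bash
python3 - <<'E'
from h import *
a=cv2.imread('pics/side0.png').astype(float);b=cv2.imread('pics/s12.png').astype(float)
for r in (180,182,184,188,190,192,194,196,198,200): print(r,a[r,184:202].mean(1).astype(int),'\n   ',b[r,184:202].mean(1).astype(int))
P=np.array([.5135,.232,.05]);p=proj('side',[P,P+[.001,0,0],P+[0,.001,0]]);print(p[0],p[1]-p[0],p[2]-p[0])
E
```

```text
180 [ 75  75  74  72  68  64  57  57  56  57 103 133 135 132 135 133 132 132] 
    [ 76  77  73  72  65  58  55  57  53  54 104 136 137 135 136 136 135 133]
182 [ 75  75  75  73  69  62  57  58  55  54  86 122 131 133 132 135 135 134] 
    [ 74  75  74  71  69  60  54  58  55  52  89 125 130 132 134 135 136 136]
184 [ 74  76  75  73  70  63  60  59  57  55  72 115 135 131 129 131 129 133] 
    [ 77  75  74  73  69  64  58  56  55  55  88 125 137 135 131 132 132 136]
188 [ 75  74  75  74  69  67  58  56  59  57  55  67  74  78 110 133 133 133] 
    [ 74  74  74  75  69  64  68  88 100  87  78  75  76  80 112 135 136 134]
190 [ 71  67  64  64  71  72  65  57  59  56  52  64  79  73  79 110 130 131] 
    [ 73  67  66  66  69  77  79  90  98  97  89  79  75  75  79 110 131 133]
192 [129 129 129 121  93  69  60  54  58  54  56 109 138 137 133 134 134 130] 
    [134 132 132 122  95  70  71  86  97  92 118 139 140 138 135 136 138 132]
194 [131 129 129 132 131 129  98  56  56  56  53  90 129 137 139 139 138 134] 
    [132 132 133 134 132 128 120 104  93  94 103 130 141 135 121 113 111 125]
196 [137 133 129 131 134 136 111  66  55  56  54  85 121 136 139 144 144 143] 
    [140 137 133 132 134 120  94  82  81  77  78  77  76  76  79  82  81  82]
198 [128 131 132 134 135 139 112  67  55  55  53  71 111 132 134 139 145 146] 
    [133 134 131 129 107  82  82  81  78  80  79  78  74  76  79  84  89  90]
200 [130 128 131 130 132 135 120  80  61  64  64  71  83 111 134 137 141 145] 
    [131 131 132 134 134 137 136 109  77  78  81 109 109  79  75  88 125 150]
[192.51451169 200.4470561 ] [ 0.29217083 -0.08400211] [-0.14425074 -0.1270874 ]
```

Call:
carry_out([
  [[0,8,0],[0,0,0]],
  [[0,8,0],[0,0,0]],
  [[0,2,0],[0,0,0]],
  [[0,2,0],[0,0,0]],
  [[0,0,0],[0,0,0]],
  [[0,0,0],[0,0,0]],
])

```text
time_s: 37.9
tool_pos: [0.5133, 0.2319, 0.0918]
tool_rot: [-90.0, 0.0, 90.0]
force: [1.0, 0.9, -3.2]
grip_width: 0.0151
```

```bash
python3 st.py
```

```text
t37.90 [0.5133 0.2319 0.0918] F [ 1.04  0.88 -3.19] r336.9 ang89.2 Frad 0.90 Fcw 1.03 tilt [-9.000e+01  1.000e-02  9.002e+01] [0.06  0.03  0.023]
```

Foot at about 0.048, no resistance. Continue down.

Call:
carry_out([
  [[0,2,0],[0,0,0]],
  [[0,2,0],[0,0,0]],
  [[0,2,0],[0,0,0]],
  [[0,0,0],[0,0,0]],
  [[0,0,0],[0,0,0]],
])

```text
time_s: 38.4
tool_pos: [0.5134, 0.2325, 0.0857]
tool_rot: [-90.0, -0.0, 90.0]
force: [1.8, 2.4, -2.5]
grip_width: 0.0147
```

```bash
python3 st.py
```

```text
t38.40 [0.5134 0.2325 0.0857] F [ 1.77  2.45 -2.53] r337.5 ang89.2 Frad 2.47 Fcw 1.73 tilt [-9.002e+01 -4.000e-02  9.003e+01] [ 0.701 -0.312  0.016]
```

Call:
carry_out([
  [[1.2,0,-0.8],[0,0,0]],
  [[0,0,0],[0,0,0]],
  [[0,2,0],[0,0,0]],
  [[0,2,0],[0,0,0]],
  [[0,2,0],[0,0,0]],
  [[0,0,0],[0,0,0]],
  [[0,0,0],[0,0,0]],
])

```text
time_s: 39.1
tool_pos: [0.5139, 0.2329, 0.0796]
tool_rot: [-90.0, 0.0, 90.0]
force: [0.5, -0.1, -2.4]
grip_width: 0.0153
```

```bash
python3 st.py
```

```text
t39.10 [0.5139 0.2329 0.0796] F [ 0.52 -0.11 -2.37] r338.0 ang89.1 Frad -0.10 Fcw 0.52 tilt [-8.998e+01  2.000e-02  9.001e+01] [ 0.078  0.072 -0.033]
```

Call:
carry_out([
  [[0,3,0],[0,0,0]],
  [[0,3,0],[0,0,0]],
  [[0,3,0],[0,0,0]],
  [[0,3,0],[0,0,0]],
  [[0,3,0],[0,0,0]],
  [[0,3,0],[0,0,0]],
  [[0,0,0],[0,0,0]],
  [[0,0,0],[0,0,0]],
])

```text
time_s: 39.9
tool_pos: [0.5141, 0.2331, 0.0617]
tool_rot: [-90.0, 0.0, 90.0]
force: [-0.1, -0.6, -2.1]
grip_width: 0.0152
```

```bash
python3 st.py
```

```text
t39.90 [0.5141 0.2331 0.0617] F [-0.15 -0.63 -2.09] r338.2 ang89.1 Frad -0.63 Fcw -0.14 tilt [-90.     0.    90.02] [ 0.076 -0.02  -0.025]
```

Call:
carry_out([
  [[0,1,0],[0,0,0]],
  [[0,1,0],[0,0,0]],
  [[0,0,0],[0,0,0]],
  [[0,0,0],[0,0,0]],
])

```text
time_s: 40.3
tool_pos: [0.5141, 0.2331, 0.0598]
tool_rot: [-90.0, -0.0, 90.0]
force: [0.0, 0.5, -3.2]
grip_width: 0.0148
```

```bash
python3 st.py
```

```text
t40.30 [0.5141 0.2331 0.0598] F [ 0.02  0.47 -3.22] r338.2 ang89.1 Frad 0.47 Fcw 0.01 tilt [-90.    -0.    90.01] [ 0.063  0.038 -0.027]
```

Call:
carry_out([
  [[0,1,0],[0,0,0]],
  [[0,0.5,0],[0,0,0]],
  [[0,0,0],[0,0,0]],
])

```text
time_s: 40.6
tool_pos: [0.514, 0.2331, 0.0582]
tool_rot: [-90.0, -0.0, 90.0]
force: [-0.3, 0.2, -2.0]
grip_width: 0.0147
```

```bash
python3 st.py
```

```text
t40.60 [0.514  0.2331 0.0582] F [-0.29  0.16 -2.05] r338.2 ang89.1 Frad 0.16 Fcw -0.30 tilt [-90.    -0.    90.02] [ 0.038  0.033 -0.038]
```

Call:
carry_out([
  [[0,0,0],[0,0,0]],
  [[0,0,0],[0,0,0]],
  [[0,0,0],[0,0,0]],
  [[0,0,0],[0,0,0]],
  [[0,0,0],[0,0,0]],
  [[0,0,0],[0,0,0]],
  [[0,0,0],[0,0,0]],
  [[0,0,0],[0,0,0]],
], jaw=0.8)

```text
time_s: 41.4
tool_pos: [0.5141, 0.2331, 0.0583]
tool_rot: [-90.0, -0.0, 90.0]
force: [-0.0, -0.8, 0.2]
grip_width: 0.0667
```

Call:
carry_out([
  [[0,-15,0],[0,0,0]],
  [[0,-25,0],[0,0,0]],
  [[0,-30,0],[0,0,0]],
  [[0,-30,0],[0,0,0]],
  [[0,-20,0],[0,0,0]],
  [[30,0,20],[0,0,0]],
  [[30,0,20],[0,0,0]],
  [[30,0,20],[0,0,0]],
  [[0,0,0],[0,0,0]],
  [[0,0,0],[0,0,0]],
  [[0,0,0],[0,0,0]],
])

```text
time_s: 42.5
tool_pos: [0.4551, 0.3219, 0.179]
tool_rot: [-90.1, 0.0, 89.9]
force: [0.7, -0.4, -0.2]
grip_width: 0.0694
```

```bash
python3 st.py; python3 - <<'E'
from h import *
s=save('side','s13.png');t=save('top','t13.png')
a=cv2.resize(s[160:250,160:290],(780,540),interpolation=cv2.INTER_CUBIC)
cv2.imwrite('pics/j1.png',a[...,::-1])
cv2.imwrite('pics/j2.png',cv2.resize(t[110:290,110:410],None,fx=2.6,fy=2.6,interpolation=2)[...,::-1])
E
```

```text
t42.50 [0.4551 0.3219 0.179 ] F [ 0.74 -0.41 -0.21] r430.3 ang97.2 Frad -0.50 Fcw 0.68 tilt [-9.007e+01  1.000e-02  8.992e+01] [ 0.063 -0.023 -0.02 ]
```

View pics/j1.png

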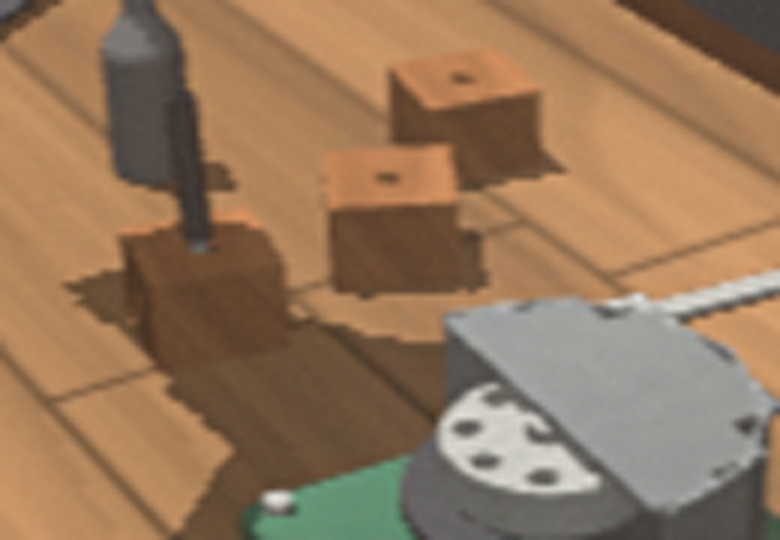

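View pics/j2.png

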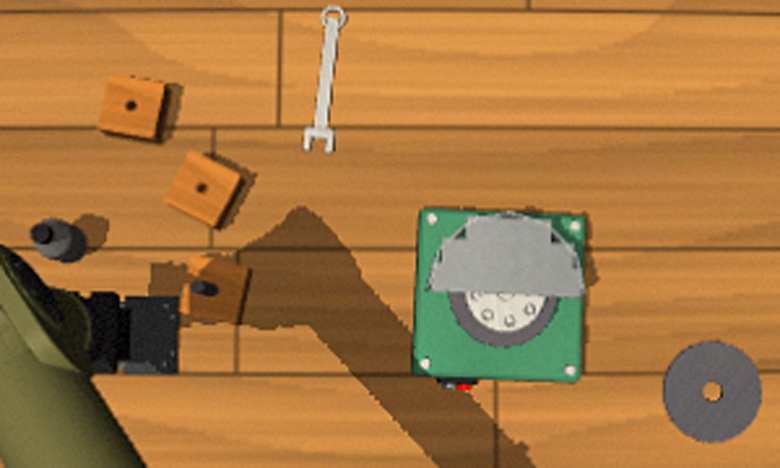

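```bash
python3 - <<'E'
from h import *
for u,v in [(467,428),(486,461),(544,477)]:
    for z in (.115,):
        X=atz('side',(160+u/6-.42,160+v/6-.42),z)-[.5106,-.1048,0]; print(z,1e3*np.hypot(*X[:2]),np.degrees(np.arctan2(X[1],X[0]))%360)
t=cv2.imread('pics/t13.png')
cv2.imwrite('pics/k.png',cv2.resize(t[215:245,285:325],None,fx=18,fy=18,interpolation=cv2.INTER_CUBIC))
E
```

```text
0.115 33.93158616337088 140.7838780222241
0.115 33.07274771528839 186.51153939218457
0.115 32.94612849217908 232.97559423265963
```

View pics/k.png

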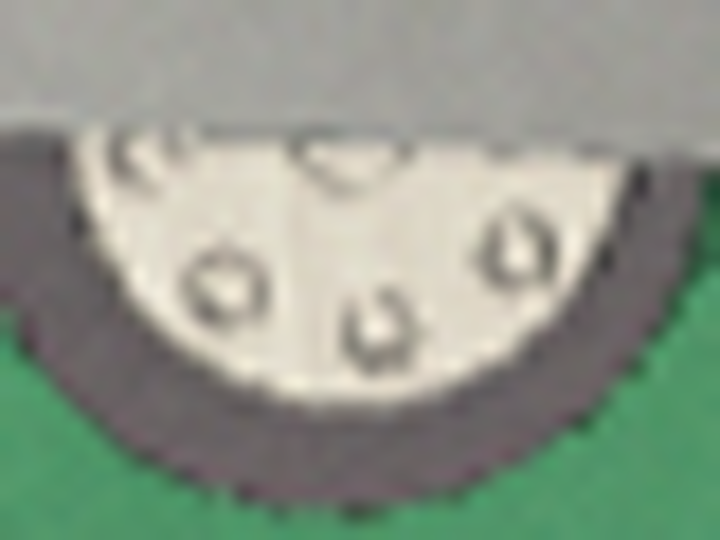

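```bash
python3 - <<'E'
from h import *
A=lambda p:(p[0]/2.6+110-.3,p[1]/2.6+110-.3)
print('bar top',tri(A((203,288)),(160+181/6-.42,160+92/6-.42)))
for n in ['oil','spare','wrench']: 
    r=env.outline_of('top',n); print(n,r[0]['xy'] if r else None)
a=cv2.imread('pics/side0.png');b=cv2.imread('pics/s13.png')
cv2.imwrite('pics/l.png',np.hstack([cv2.resize(x[165:220,170:215],None,fx=8,fy=8,interpolation=cv2.INTER_CUBIC) for x in(a,b)]))
E
```

```text
bar top (array([0.51131515, 0.23312836, 0.13716734]), np.float64(0.00040023499302080487))
oil [132.3, 201.9]
spare None
wrench None
```

View pics/l.png

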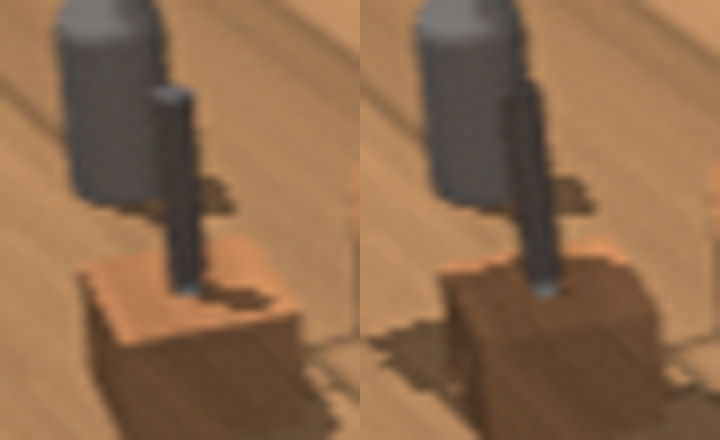

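```bash
python3 -c "
from cell import env
print(env.get_obs()['time_s'],env.sign_off())"
```

```text
the job is handed in; nothing more can be done
42.75 None
```

I tightened the nut over three strokes with the bar, about 249° in total. I then put the bar back in its stand, let go, backed the gripper clear and handed the job in at 42.75 s. No verdict was reported.

**Tightness:** the sideways push was about 2.5 N while the nut ran free. It climbed steadily once the nut bore on the disc, and I stopped at about 8.5 N, just under the 10 N target.

**Checks that did not fully agree:**
- **Force against angle:** the push rose by only about 0.16 N per degree, not the roughly 0.5 N per degree given. Going by angle alone, about 35° past first contact would mean far more than 14 N. I trusted the measured force. I could not measure the nut's pressure on the disc directly.
- **Bar in the stand:** it leans about 0.05 rad and may sit about 1 mm higher than at the start, both within limits by my estimate. A fuzzy measurement of its top read 137 mm against 134 mm expected. I relied on the handle's lower edge, which puts the bar's middle at about 75 mm.
- **Bystanders:** the oil bottle is where it was. The network missed the spare disc and the wrench in the last picture, but by eye both are unmoved.

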